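# Set up a mineral specimen and its scale bar under the copy-stand camera

### The job

Set up the next catalogue photograph: take the mounted specimen with the cluster of cube-shaped crystals out of its card tray, holding it by its black base and never by the brittle crystals, and set it down (do not drop it) on the grid board exactly below the camera lens, square to the board, with its bevelled label edge towards the front of the board (the robot's side). Then set the short scale bar (6 cm, not the 10 cm one) down flat on the board in front of that label edge, parallel to it, centred on the base and with a gap of about 1 cm. Do not touch the camera, and leave everything else where it is.

Things in the scene. Friction and masses are not known exactly. Their poses are not given: they have to be found in the camera images.
- stand: Copy stand, fixed: dark grey board 380 (x) x 470 (y) x 20 mm with a pale 50 mm grid, its front edge (-x) facing the robot; aluminium column, 540 mm high, 215 mm to +y of the lens axis. Origin: underside of the board straight below the lens; x points away from the robot, y along the board to the column, z up. Its place differs each time, and its yaw from 0.2 to 0.45 rad.
- aim (a point): The point on the board's top face (20 mm above the table) straight below the lens, where the two thicker grid lines cross; axes as the stand's. Free room around it: the bounce card stands about 125 mm to +y, the grey card about 140 mm to +x (behind); to -x and -y the board is empty for 100 mm.
- camera: Black camera on the stand's arm, pointing straight down at the aim point; not to be touched. Lens ring 74 mm across, only 200 mm above the board; body 128 (x) x 80 (y) mm from 275 to 311 mm above the board; its arm runs to +y. A tool pointing straight down does not fit below; leaning 30 to 45 degrees, upper end towards the robot, it slides in from the robot's side. Origin: as the stand's.
- cubes: The specimen: black base 50 x 50 x 20 mm with a cluster of lead-grey cubes, 51 mm high in all, about 0.16 kg. Origin: centre of the base's underside. -x is its front: there the top edge is bevelled (10 mm deep, 20 down to 8 mm high) with a white blank label. +y and -y sides, 50 mm apart, are plain upright faces to grip. Starts upright in a card tray, label edge to the robot within 0.45 rad.
- cube_crystals: The cluster of cube crystals on the base of cubes (same origin): brittle, must not be gripped or pressed by the fingers. It rises from 20 mm to 51 mm above the underside and stays within 20 mm of the base's vertical centre line, so fingers closed on the base's sides clear it.
- label_edge (a point): Middle of the lower front edge of cubes' base, 25 mm to -x of its origin; axes as cubes'.
- scale_bar: The short scale bar: a plain plastic bar 60 mm long (its y), 14 mm wide (x) and 14 mm high with black and white 10 mm fields, 30 g. Origin: centre of its underside. It starts flat on the right-hand (-y) part of the board, turned up to 0.35 rad from the stand's y. It can be gripped over its two ends (60 mm).
- long_bar: Bystander: the long scale bar, 100 x 14 x 14 mm, on the board further back. Leave alone.
- tote: Shallow grey tote, fixed, 400 (x) x 300 (y) mm, walls 42 mm high, with six white card trays (inside 121 x 137 mm, 25 mm high, their floors 7.5 mm above the table). Origin: centre of its underside. Specimens stand in the trays centred at (0, 71), (128, 71) and (0, -71) mm in its frame, up to 8 mm off-centre; the other trays hold rough rocks up to 45 mm high.
- prism: Bystander: another specimen on the same kind of base, with one dark upright pointed prism, 58 mm high in all. Leave alone.
- kidney: Bystander: another specimen on the same kind of base, with dark round knobs, 40 mm high in all. Leave alone.
- bounce_card: Bystander: white upright card 70 x 4 mm, 75 mm high, on a foot, left (+y) of the aim point. Origin: underside.
- grey_card: Bystander: grey reference card, 60 mm wide, 45 mm high, on a foot, behind the aim point.
- loupe: Bystander: folding hand lens, about 54 x 26 x 18 mm, on the front right part of the board.
Things that resemble listed ones, but are neither listed nor needed, are in the scene too. What is shaped like the cubes but red is not meant.

How it is judged (in metres and radians):
On the way, in this order (a step that is already met when the one before it is completed fails the run):
1. the cube specimen is lowered to within 6 mm of the board, below the lens, while still held (horizontal distance between cubes and aim below 0.02 m and z of cubes in the frame of aim below 0.006 m and contact force between the fingers and cubes above 0.5 N), for 0.1 s.
2. the specimen stands released below the lens (horizontal distance between cubes and aim below 0.02 m and contact force between the fingers and cubes below 0.05 N and linear speed of cubes below 0.02 m/s), for 0.1 s.
3. then the short scale bar is lowered to within 6 mm of the board in front of the specimen while still held (horizontal distance between scale_bar and label_edge below 0.035 m and z of scale_bar in the frame of aim below 0.006 m and contact force between the fingers and scale_bar above 0.3 N), for 0.1 s.
At the end, for the whole second after the job is handed in: Cube specimen upright on the board, within 12 mm of the point below the lens, square within 8 degrees, label edge to the front; short bar flat in front of that edge, gap 3 to 17 mm, centred on the base within 10 mm, parallel within 8 degrees; both released and at rest (horizontal distance between cubes and aim below 0.012 m and z of each of cubes, scale_bar in the frame of aim below 0.004 m and angle between each of cubes, scale_bar's own z axis and vertical below 0.08 rad and angle between the x axis of cubes and the x axis of stand, either way round below 0.14 rad and x of label_edge in the frame of aim below -0.005 m and x of scale_bar in the frame of label_edge between -0.024 and -0.01 m and y of scale_bar in the frame of label_edge between -0.01 and 0.01 m and angle between the y axis of scale_bar and the y axis of cubes, either way round below 0.14 rad and linear speed of each of cubes, scale_bar below 0.01 m/s); the robot touches nothing.
It fails at once if the camera, its lens, arm or lamp is touched (more than 3 N) (contact force between camera and anything else above 3 N).
It fails at once if the fingers press on the brittle crystals (more than 2 N) (contact force between the fingers and cube_crystals above 2 N).
It fails at once if the cube specimen tips over (more than 35 degrees) (angle between cubes's own z axis and vertical above 0.6 rad).
It fails at once if another specimen, the long bar, a card or the loupe is shifted by more than 20 mm (distance of any of prism, kidney, long_bar, bounce_card, grey_card, loupe from where it was at the start of the episode above 0.02 m).
It also fails if it takes over 58 s, if anything falls off the work surface, if the arm or the gripper's body presses on something with over 40 N, if the wrist force passes 120 N, or if a joint passes its speed limit or range.

### The arm

A 7-joint arm with a two-finger parallel gripper is mounted at the origin on the work surface. World frame = base frame: x ahead of the robot, y to its left, z up, the work surface at z = 0. Lengths are in m, angles in degrees, forces in N, time in s.
With the tool pointing down it reaches from about 0.425 to 0.875 m from the base axis. Payload 4.7 kg.
Tool frame: the origin (TCP) lies midway between the tips of the shut fingers; the grasp point (between the pads) lies env.pinch_z behind it (env.pinch_z is the distance from the TCP to the grasp point, in m); x points along the fingers, y is the direction in which the jaws open and shut, and the axes are right-handed (so a half turn about x gives the same grasp; the last joint's range is limited). The gripper opens to 87 mm and grips with 3 to 60 N. Pads are 19 mm wide; open, the fingers measure 117 mm over their backs; the gripper's body (75 mm by 190 mm) begins 51 mm behind the grasp point.
Start: joints at [-70.296, 18.392, -4.016, 83.108, 1.295, 78.541, -3.26], TCP at [0.211, 0.615, 0.223] pointing down, gripper open.
Joint ranges: [-163.93, 163.93], [-17.29, 119.83], [-79.2, 71.16], [3.27, 140.29], [-89.18, 269.18], [5.43, 117.66], [-154.24, 154.24]. Speed limits (degrees/s): [147.25, 147.25, 180, 180, 180, 180, 180].

### API

Orientations are given as [roll, pitch, yaw] about the fixed x, y, z axes, in that order (R = Rz(yaw) Ry(pitch) Rx(roll)).
In Python, from cell import readout, read_camera, camera_params, sign_off, spot_in, pinpoint, env gives the robot as it stands.
- The arm moves only by the shell command python3 -m pendant 'ROWS' [OPENING] [FORCE]. ROWS is a JSON object of lists of equal length, an entry for each row: "xyz": the shift along the world's x, y, z in m, a list of three; "turn": the turn about the world's z in rad. A call has 1 to 10 rows; each row shifts and turns the pose as measured when the row begins; what a row does not reach is not made up. A row lasts 1/8 s, in which the tool goes at most 62.5 mm and 10.7 degrees, less where a joint would pass 70% of its speed; a pose out of reach is approached as far as the arm can. A call is refused whole if a number of a shift passes 0.0625 or a number of a turn 0.188, either way. A call with a gripper value outside its range is refused whole. OPENING is the opening, from 0 (shut) to 1 (fully open), set as the call begins (- or left out, the last holds). The fingers move at their own pace and stop on an object; FORCE is the grip in N (left out, the last holds). Time passes only in rows, so rows that do not move let the fingers close. It gives the time, the measured TCP pose, the force and the opening at its end, in the units of the state.
- readout.get_obs(): the state, without advancing time (a new reading comes with each control period).
- read_camera(name): name is "scene" or "side" or "wrist"; returns the picture (384x512x3 uint8, red, green, blue); there is no depth.
- camera_params(name): a dict with "fx", "fy", "cx", "cy" (pixels), "rvec" (rotation vector, rad) and "tvec" (3), from world to camera coordinates, as OpenCV has them; the wrist camera has in their place "hand_eye" (4x4, takes a point from camera to tool coordinates, whose origin is the TCP and whose axes are the tool frame's). Camera axes: x right, y down, z forward; pixel columns grow to the right and rows downward; lengths in m; the calibration is good to about 2 mm. A picture is of the moment at which its call begins: read the wrist's pose just before it. camera_params takes no time and is no camera call.
- sign_off(): hands the job in, once; it reports no verdict.
Trained networks look in the newest picture that a camera, given by its name, has taken for a name from the list of things; names that differ only in an ending like _2 or _b are one class to them, and where a whole thing is asked for, a point or a joint stands for the part that bears it (a point fixed in the world has none). Each returns a list of dicts, best first, with "score" (0 to 1); they miss things now and then, are a little off and sometimes report something else, mostly with a low value. They report only what shows in the picture. A call takes as long as a camera call. They do not tell look-alikes from the thing itself.
- spot_in(camera, name): "at" ([x, y, z] in m, in the coordinates of the camera as it stood for that picture, good to about 4 mm: the middle of the surface that is visible of it).
- pinpoint(camera, name): "at" ([x, y, z] in m, in the coordinates of the camera as it stood for that picture, good to about 4 mm: a listed point, or the origin of a listed thing).
The state is a dict: "time_s": time; "qpos": joint angles; "joint_velocities": joint speeds; "effort": joint torques, N m; "tool_pos": TCP position; "tool_rot": TCP orientation; "force": force on the tool from outside, world axes, zero at the start; "wrist_torque": the same for the moment, N m; "grip_width": finger opening in m.
Only numpy, scipy, OpenCV 4.12 (cv2) and the standard library are available. Lean on these libraries where they do the work, as an engineer would, in place of code of your own. Each camera call takes 0.05 s, during which the arm holds its last target.

## Working session

There is one attempt and no reset: what is moved stays moved. The work goes in short steps, Python scripts to look and compute and a shell command to move; the robot and the scene stay as the last step left them, time stands still between calls to the robot, and variables do not carry over. Pictures are saved under pics/ and viewed, and the job is handed in when it is done.

```bash
ls -la; mkdir -p pics; python3 -m pendant --help | head -40; python3 - <<'E'
from cell import readout, read_camera, camera_params, env
import cv2
print(readout.get_obs()); print(env.pinch_z)
print([a for a in dir(env) if a[0]!='_'])
for n in("scene","side","wrist"):
    print(n,camera_params(n)); cv2.imwrite(f"pics/a_{n}.png",read_camera(n)[:,:,::-1])
E
```

```text
total 12
drwxr-xr-x  3 agent agent 4096 Dec  6 16:16 .
drwxr-xr-x 23 root  root  4096 Dec  6 16:16 ..
drwxr-xr-x  2 agent agent 4096 Dec  6 16:16 pics
{'time_s': 0.0, 'qpos': array([-70.29546386,  18.43762178,  -4.01690768,  83.17642348,
         1.29344412,  78.54094764,  -3.26018   ]), 'joint_velocities': array([ 0.09095848, -0.00209068, -0.09243097,  0.05377476, -0.04355967,
       -0.08028834, -0.00847301]), 'effort': array([ 3.20015688e-04, -4.91300368e+01, -4.03867643e-01, -3.12523770e+01,
       -6.38387399e-02,  4.35626437e-02,  1.38022688e-04]), 'tool_pos': array([0.2103518 , 0.61442134, 0.22146467]), 'tool_rot': array([ -87.95809032,   89.89010293, -106.85202782]), 'force': array([ 0.15360463, -0.74963845,  0.47037292]), 'wrist_torque': array([ 0.04849089, -0.01627732,  0.01526435]), 'grip_width': 0.08713375843441691}
0.0187
['PlanningError', 'pinch_z']
scene {'fx': 418.2370923139874, 'fy': 418.2370923139874, 'cx': 257.8347550329151, 'cy': 199.14570673032097, 'rvec': array([ 0.70946815,  2.42866573, -1.33468312]), 'tvec': array([ 0.48200205, -0.02681996,  1.63919876])}
side {'fx': 490.5754272294154, 'fy': 490.5754272294154, 'cx': 246.2313316580318, 'cy': 191.90727547701303, 'rvec': array([ 2.30198432, -0.19645633,  0.07750254]), 'tvec': array([-0.51152719,  0.02711103,  1.57906379])}
wrist {'fx': 271.8353350724795, 'fy': 271.8353350724795, 'cx': 257.28967257472823, 'cy': 194.47845189381255, 'hand_eye': array([[-1.63627195e-03, -2.90837406e-01,  9.56771094e-01,
        -1.62802506e-01],
       [ 9.99998119e-01, -1.47221299e-03,  1.26267848e-03,
        -1.73612728e-04],
       [ 1.04133670e-03,  9.56771360e-01,  2.90839268e-01,
        -7.96253895e-02],
       [ 0.00000000e+00,  0.00000000e+00,  0.00000000e+00,
         1.00000000e+00]])}invalid input: not JSON, or not a number
```

View pics/a_scene.png

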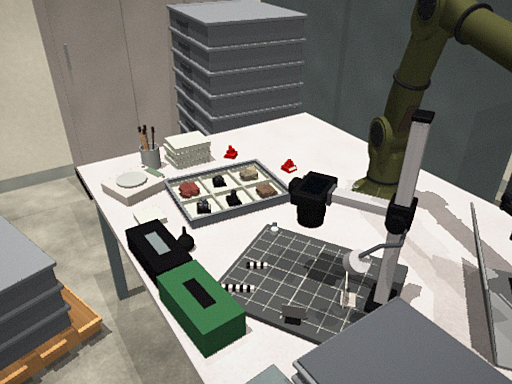

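View pics/a_side.png

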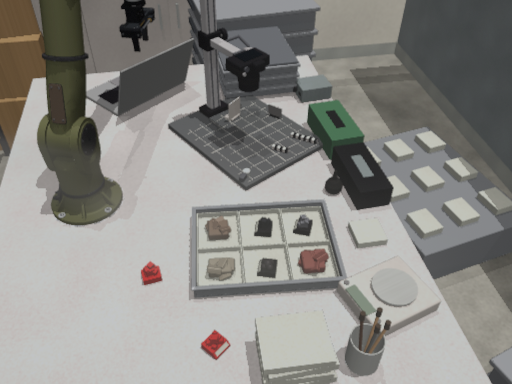

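View pics/a_wrist.png

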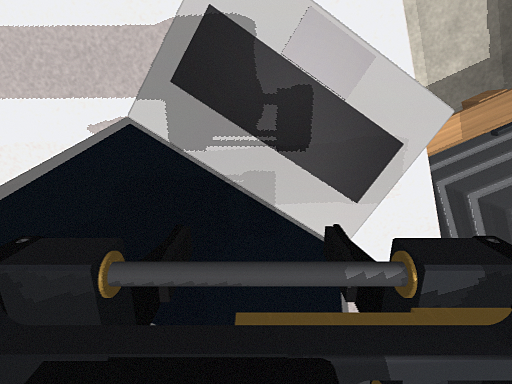

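```bash
python3 - <<'E'
from cell import readout, read_camera, camera_params, env, spot_in, pinpoint
import cv2,numpy as np
for n in("scene","side"):
    p=camera_params(n);R=cv2.Rodrigues(p['rvec'])[0]
    print(n,'cam pos',-R.T@p['tvec'])
    for o in ["aim","cubes","scale_bar","stand","tote","prism","kidney","long_bar","label_edge"]:
        try:
            for d in pinpoint(n,o)[:4]:
                a=np.array(d['at']);w=R.T@(a-p['tvec'])
                print(o,round(d['score'],2),w.round(3),(p['fx']*a[0]/a[2]+p['cx']).round(),(p['fy']*a[1]/a[2]+p['cy']).round())
        except Exception as e: print(o,e)
E
```

```text
scene cam pos [1.17039413 0.91121822 0.84845554]
aim 0.91 [0.569 0.238 0.022] 304.0 277.0
cubes 0.53 [ 0.344 -0.587  0.001] 230.0 156.0
cubes 0.48 [ 0.649 -0.249  0.011] 203.0 209.0
scale_bar 0.53 [0.567 0.236 0.022] 305.0 277.0
scale_bar 0.44 [0.683 0.341 0.026] 294.0 316.0
scale_bar 0.42 [0.658 0.124 0.021] 257.0 266.0
scale_bar 0.21 [ 0.647 -0.245  0.01 ] 204.0 209.0
stand 0.57 [0.57  0.238 0.003] 304.0 282.0
tote 0.9 [ 0.515 -0.303  0.001] 228.0 194.0
tote 0.36 [0.681 0.339 0.02 ] 295.0 317.0
prism 0.6 [ 0.532 -0.235  0.01 ] 233.0 202.0
kidney 0.56 [ 0.511 -0.383  0.008] 219.0 184.0
kidney 0.53 [ 0.647 -0.243  0.011] 204.0 210.0
long_bar 0.76 [0.757 0.175 0.019] 237.0 290.0
label_edge 0.48 [ 0.194 -0.316 -0.   ] 293.0 172.0
label_edge 0.44 [ 0.622 -0.24   0.008] 211.0 209.0
side cam pos [ 0.32022414 -1.21996221  1.07934528]
aim 0.94 [0.565 0.237 0.023] 248.0 134.0
aim 0.3 [0.686 0.343 0.019] 274.0 116.0
cubes 0.68 [ 0.198 -0.344 -0.002] 152.0 277.0
cubes 0.65 [ 0.344 -0.588  0.001] 215.0 347.0
scale_bar 0.65 [0.663 0.128 0.021] 280.0 149.0
stand 0.84 [0.563 0.239 0.001] 247.0 139.0
tote 0.69 [ 0.519 -0.303  0.002] 264.0 249.0
prism 0.56 [ 0.535 -0.233  0.01 ] 265.0 229.0
kidney 0.63 [ 0.515 -0.38   0.007] 268.0 269.0
kidney 0.6 [ 0.646 -0.244  0.007] 302.0 228.0
kidney 0.44 [0.686 0.341 0.019] 274.0 116.0
kidney 0.32 [0.566 0.238 0.023] 248.0 134.0
long_bar 0.49 [0.756 0.177 0.019] 302.0 139.0
label_edge 0.82 [ 0.19  -0.318 -0.003] 149.0 270.0
label_edge 0.68 [ 0.362 -0.608 -0.003] 224.0 354.0
label_edge 0.53 [ 0.626 -0.238  0.004] 294.0 228.0
```

The aim is near (0.567, 0.238). The candidate specimens are at (0.535,-0.234), (0.513,-0.382) and (0.647,-0.246). I'll zoom in to tell them apart, and check what the pendant documents about leaning the tool.

View pics/z1.png

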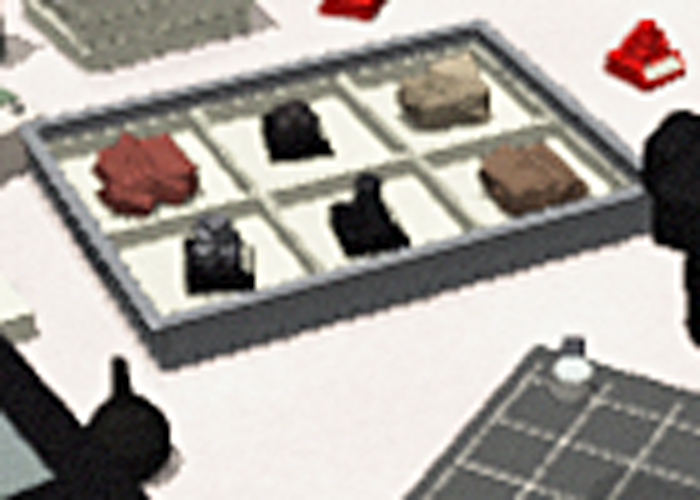

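View pics/z2.png

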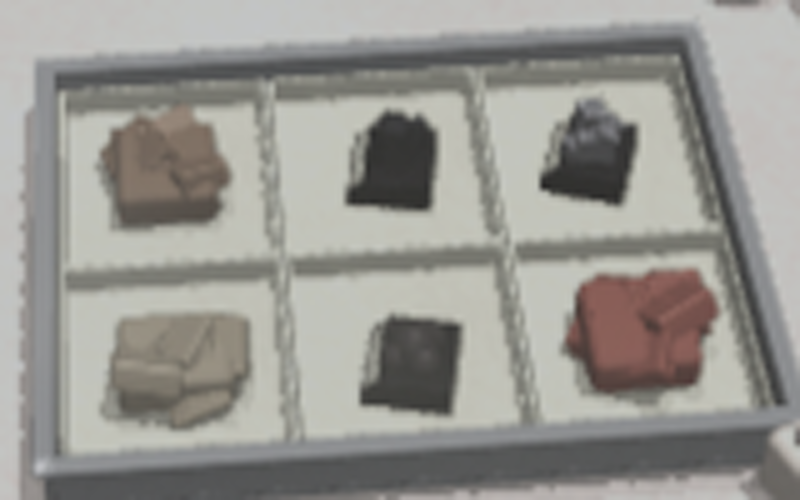

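The cube specimen is the one in the far right tray, at (0.647,-0.246), with pale grey cubes at scene pixel (204,205). The two red ones outside the tote are decoys.

The rows can't command a lean directly. However, a pose past the arm's limits is only approached "as far as the arm can", and later rows start from the measured pose. So I'll test in free space whether going high and outward leaves a lasting lean.

```bash
cat > h.py <<'E'
import numpy as np, cv2
from scipy.spatial.transform import Rotation as Ro
from cell import readout, read_camera, camera_params, env, spot_in, pinpoint
def st(pr=True):
    o=readout.get_obs(); R=Ro.from_euler('xyz',o['tool_rot'],degrees=True).as_matrix(); p=o['tool_pos']
    if pr:
        x=R[:,0];y=R[:,1]
        print('t',round(o['time_s'],2),'p',p.round(4),'r',round(np.hypot(*p[:2]),3),'lean',round(np.degrees(np.arccos(-x[2])),1),'leandir(horiz x)',round(np.degrees(np.arctan2(x[1],x[0])),1),'jaw yaw',round(np.degrees(np.arctan2(y[1],y[0])),1),'jaw z',round(y[2],3),'z',R[:,2].round(2),'w',round(o['grip_width'],4),'F',o['force'].round(1))
        print('q',o['qpos'].round(1), 'grasp pt',(p-env.pinch_z*x).round(4))
    return o,p,R
def tow(n,a):
    a=np.array(a)
    c=camera_params(n)
    if n=='wrist':
        o,p,R=st(False);H=c['hand_eye']; return p+R@(H[:3,:3]@a+H[:3,3])
    Rc=cv2.Rodrigues(c['rvec'])[0]; return Rc.T@(a-c['tvec'])
E
python3 -c "
from h import *; st()"
python3 -m pendant '{"xyz":[[0,0,0.06],[0,0,0.06],[0,0,0.06],[0,0,0.06],[0,0,0.06],[0,0,0.06],[0,0,0.06],[0,0,0.06]],"turn":[0,0,0,0,0,0,0,0]}' 1 30
python3 -c "
from h import *; st()"
```

```text
t 1.05 p [0.2105 0.615  0.2226] r 0.65 lean 0.0 leandir(horiz x) 18.6 jaw yaw 71.1 jaw z 0.0 z [ 0.95 -0.32  0.  ] w 0.087 F [-0.6  0.4 -0.4]
q [-70.3  18.4  -4.   83.1   1.3  78.5  -3.3] grasp pt [0.2105 0.615  0.2413]
time_s: 2.05
tool_pos: [0.1981, 0.5818, 0.6178]
tool_rot: [89.8, 83.2, 71.0]
force: [-0.4, -0.2, -0.2]
grip_width: 0.0873
t 2.05 p [0.1981 0.5818 0.6178] r 0.615 lean 6.8 leandir(horiz x) 71.0 jaw yaw 71.2 jaw z 0.118 z [ 0.95 -0.32  0.  ] w 0.0873 F [-0.4 -0.2 -0.2]
q [-8.110e+01  1.840e+01  1.330e+01  3.760e+01 -5.000e+00  1.176e+02
 -1.000e-01] grasp pt [0.1974 0.5797 0.6364]
```

It works: at the wrist limit the tool leaned outward by 6.8° and kept it. The lean has to act along the tool's z, not along the jaw. I'll turn the tool about 101°, so that z faces outward and the next lean cancels the jaw tilt, then lean more.

```bash

python3 -m pendant '{"xyz":[[0,0,0],[0,0,0],[0,0,0],[0,0,0],[0,0,0],[0,0,0],[0,0,0],[0,0,0],[0,0,0],[0,0,0]],"turn":[0.18,0.18,0.18,0.18,0.18,0.18,0.18,0.18,0.18,0.18]}'
python3 -c "
from h import *; st()"
```

```text
time_s: 3.3
tool_pos: [0.1742, 0.5593, 0.5807]
tool_rot: [68.0, 80.7, 156.4]
force: [0.2, -0.5, 0.6]
grip_width: 0.0868
t 3.3 p [0.1742 0.5593 0.5807] r 0.586 lean 9.3 leandir(horiz x) 156.4 jaw yaw 178.7 jaw z 0.15 z [0.03 1.   0.06] w 0.0868 F [ 0.2 -0.5  0.6]
q [-58.3  17.2 -18.2  44.4  -4.4 117.6 100.7] grasp pt [0.177  0.5581 0.5992]
```

```bash

python3 -m pendant '{"xyz":[[0.0,0.0,0.06],[0,0,0.06],[0.0,0.0,0.06],[0.0,0.0,0.06]],"turn":[0,0,0,0]}'
python3 -c "
from h import *; st()"
python3 -m pendant '{"xyz":[[0.018,0.057,0.0],[0.018,0.057,0.0],[0.018,0.057,0.0],[0.018,0.057,0.0]],"turn":[0,0,0,0]}'
python3 -c "
from h import *; st()"
```

```text
time_s: 3.8
tool_pos: [0.1435, 0.5342, 0.6888]
tool_rot: [25.7, 73.7, 113.0]
force: [-0.4, 0.4, -0.6]
grip_width: 0.0872
t 3.8 p [0.1435 0.5342 0.6888] r 0.553 lean 16.3 leandir(horiz x) 113.0 jaw yaw 178.3 jaw z 0.122 z [0.06 0.97 0.25] w 0.0872 F [-0.4  0.4 -0.6]
q [-54.3  11.7 -24.7  38.2  -5.  117.6  96.6] grasp pt [0.1456 0.5294 0.7067]
time_s: 4.3
tool_pos: [0.2011, 0.7289, 0.6509]
tool_rot: [15.5, 68.3, 102.3]
force: [2.6, -1.6, 1.3]
grip_width: 0.0865
t 4.3 p [0.2011 0.7289 0.6509] r 0.756 lean 21.7 leandir(horiz x) 102.3 jaw yaw 177.8 jaw z 0.099 z [0.07 0.93 0.36] w 0.0865 F [ 2.6 -1.6  1.3]
q [-72.   38.1  10.2   5.1 -21.9 117.6  98.3] grasp pt [0.2026 0.7221 0.6683]
```

```bash

python3 -m pendant '{"xyz":[[-0.015,-0.055,-0.02],[-0.015,-0.055,-0.02],[-0.015,-0.055,-0.02],[0,0,0.06],[0,0,0.06],[0,0,0.06],[0,0,0.06],[0,0,0.06]],"turn":[0.15,0.15,0.1,0,0,0,0,0]}'
python3 -c "
from h import *; st()"
```

```text
time_s: 5.3
tool_pos: [0.1425, 0.5922, 0.7206]
tool_rot: [14.3, 66.6, 117.1]
force: [-0.5, 0.1, -0.1]
grip_width: 0.0871
t 5.3 p [0.1425 0.5922 0.7206] r 0.609 lean 23.4 leandir(horiz x) 117.1 jaw yaw -166.1 jaw z 0.098 z [-0.18  0.9   0.38] w 0.0871 F [-0.5  0.1 -0.1]
q [-58.4  19.3 -23.8  25.7  -7.1 117.6 108.7] grasp pt [0.1459 0.5856 0.7378]
```

```bash

python3 -m pendant '{"xyz":[[0,0,0.06],[0,0,0.06],[0.012,0.055,0.02],[0.012,0.055,0.02],[-0.012,-0.055,0.0],[-0.012,-0.055,0.0],[0,0,0.06],[0,0,0.06]],"turn":[0,0,0,0,0,0,0,0]}'
python3 -c "
from h import *; st()"
```

```text
time_s: 6.3
tool_pos: [0.1081, 0.6337, 0.8184]
tool_rot: [5.2, 54.0, 106.5]
force: [10.8, -1.5, 4.0]
grip_width: 0.0869
t 6.3 p [0.1081 0.6337 0.8184] r 0.643 lean 36.0 leandir(horiz x) 106.5 jaw yaw -167.7 jaw z 0.053 z [-0.14  0.8   0.59] w 0.0869 F [10.8 -1.5  4. ]
q [-71.9  25.8   3.8   3.8 -25.8 117.7 103.6] grasp pt [0.1112 0.6231 0.8336]
```

```bash

python3 -m pendant '{"xyz":[[-0.006,-0.045,-0.04],[-0.006,-0.045,-0.04],[-0.006,-0.045,-0.04],[0.02,-0.015,-0.03],[0.05,-0.013,0],[0.053,-0.019,0],[0.051,-0.025,0],[0.048,-0.031,0]],"turn":[0,0,0,-0.1,-0.13,-0.13,-0.13,-0.13]}'
python3 -c "
from h import *; st()"
```

```text
time_s: 7.3
tool_pos: [0.3308, 0.4607, 0.705]
tool_rot: [6.5, 54.8, 69.9]
force: [1.1, 0.6, 0.7]
grip_width: 0.0872
t 7.3 p [0.3308 0.4607 0.705 ] r 0.567 lean 35.2 leandir(horiz x) 69.9 jaw yaw 154.6 jaw z 0.065 z [0.38 0.72 0.57] w 0.0872 F [1.1 0.6 0.7]
q [-68.9  -7.9  15.4  62.6  -7.5  91.   97.9] grasp pt [0.3271 0.4505 0.7202]
```

```bash

python3 -m pendant '{"xyz":[[0.03,-0.045,0],[0.03,-0.05,0],[0.025,-0.052,0],[0.022,-0.055,0],[0.02,-0.055,0],[0.018,-0.055,0],[0.012,-0.056,0],[0.01,-0.057,0],[0.01,-0.057,0],[0.01,-0.057,0]],"turn":[-0.13,-0.13,-0.13,-0.13,-0.13,-0.13,-0.13,-0.13,-0.13,-0.13]}'
python3 -c "
from h import *; st()"
```

```text
time_s: 8.55
tool_pos: [0.5219, -0.1096, 0.7155]
tool_rot: [8.9, 53.5, -6.1]
force: [1.5, 0.1, 0.6]
grip_width: 0.087
t 8.55 p [ 0.5219 -0.1096  0.7155] r 0.533 lean 36.5 leandir(horiz x) -6.1 jaw yaw 76.7 jaw z 0.092 z [ 0.77 -0.24  0.59] w 0.087 F [1.5 0.1 0.6]
q [-19.2 -14.4  19.3  66.3   7.7  90.7  78.8] grasp pt [ 0.5109 -0.1084  0.7305]
```

The lean has reached about 36°, but the jaw tilt has drifted to 5°. I'll cancel it the same way here in free space, turning z past radial and pushing at the limit.

```bash

python3 -m pendant '{"xyz":[[0.01,0,0],[0.01,0,0],[0,0,0],[0,0,0],[0,0,0.0],[0,0,0.0],[0,0,0.04],[0.0,0.0,0.04]],"turn":[0.16,0.16,0.16,0.16,0.16,0.16,0,0]}'
python3 -c "
from h import *; st()"
```

```text
time_s: 9.55
tool_pos: [0.551, -0.1045, 0.7362]
tool_rot: [9.2, 55.6, 46.4]
force: [1.6, 1.0, -0.4]
grip_width: 0.0872
t 9.55 p [ 0.551  -0.1045  0.7362] r 0.561 lean 34.4 leandir(horiz x) 46.4 jaw yaw 128.8 jaw z 0.09 z [0.68 0.48 0.56] w 0.0872 F [ 1.6  1.  -0.4]
q [ 16.3  10.9  18.8  39.4 -42.7 116.4 137.4] grasp pt [ 0.5437 -0.1122  0.7516]
```

```bash

python3 -m pendant '{"xyz":[[0,0,0.06],[0,0,0.06],[0,0,0.06]],"turn":[0,0,0]}'
python3 -c "
from h import *; st()"
```

```text
time_s: 9.93
tool_pos: [0.5728, -0.069, 0.7244]
tool_rot: [11.7, 60.8, 50.5]
force: [1.9, 1.1, -1.2]
grip_width: 0.0871
t 9.93 p [ 0.5728 -0.069   0.7244] r 0.577 lean 29.2 leandir(horiz x) 50.5 jaw yaw 130.3 jaw z 0.099 z [0.7  0.53 0.48] w 0.0871 F [ 1.9  1.1 -1.2]
q [ 36.2  16.9 -28.6  31.5 -19.3 117.1 127.2] grasp pt [ 0.567  -0.0761  0.7408]
```

```bash

python3 -m pendant '{"xyz":[[0,0,0.06],[0,0,0.06],[0,0,0.06]],"turn":[0,0,0]}'
python3 -c "
from h import *; st()"
```

```text
time_s: 10.3
tool_pos: [0.5561, -0.0406, 0.7939]
tool_rot: [5.4, 55.9, 43.2]
force: [0.5, -0.4, 0.2]
grip_width: 0.0866
t 10.3 p [ 0.5561 -0.0406  0.7939] r 0.558 lean 34.1 leandir(horiz x) 43.2 jaw yaw 128.7 jaw z 0.053 z [0.67 0.5  0.56] w 0.0866 F [ 0.5 -0.4  0.2]
q [ 42.1  18.5 -52.3  23.   -6.4 117.6 118.3] grasp pt [ 0.5484 -0.0478  0.8094]
```

```bash

python3 -m pendant '{"xyz":[[0,0,0.06],[0,0,0.05]],"turn":[0,0]}'
python3 -c "
from h import *; st()"
```

```text
time_s: 10.55
tool_pos: [0.5409, -0.0226, 0.8419]
tool_rot: [1.9, 51.6, 38.8]
force: [-0.6, -0.0, -0.5]
grip_width: 0.0867
t 10.55 p [ 0.5409 -0.0226  0.8419] r 0.541 lean 38.4 leandir(horiz x) 38.8 jaw yaw 127.4 jaw z 0.02 z [0.63 0.47 0.62] w 0.0867 F [-0.6 -0.  -0.5]
q [ 38.4  17.  -48.5  17.8  -8.4 117.6 115.7] grasp pt [ 0.5319 -0.0299  0.8566]
```

```bash

python3 -m pendant '{"xyz":[[0,-0.01,-0.05],[0,-0.015,-0.05],[0,-0.02,-0.05],[0,-0.02,-0.05],[0,-0.02,-0.05],[0,-0.02,-0.05],[0,-0.02,-0.05],[0,-0.02,-0.05],[0,-0.02,-0.05],[0,0,-0.03]],"turn":[-0.02,-0.08,-0.1,-0.1,-0.12,-0.12,-0.12,-0.12,-0.12,-0.05]}'
python3 -c "
from h import *; st()
cv2.imwrite('pics/w1.png',read_camera('wrist')[:,:,::-1])
for o in ['cubes','label_edge','tote','prism','kidney']:
  for d in pinpoint('wrist',o)[:3]: print(o,round(d['score'],2),tow('wrist',d['at']).round(4))
"
```

```text
time_s: 11.8
tool_pos: [0.5425, -0.1339, 0.5671]
tool_rot: [0.7, 52.0, 2.8]
force: [-0.5, 0.1, -0.3]
grip_width: 0.0869
t 11.8 p [ 0.5425 -0.1339  0.5671] r 0.559 lean 38.0 leandir(horiz x) 2.8 jaw yaw 92.2 jaw z 0.007 z [0.79 0.03 0.62] w 0.0869 F [-0.5  0.1 -0.3]
q [ 30.2 -17.3  -6.7  88.9 -18.4  73.8 114.9] grasp pt [ 0.531  -0.1344  0.5818]
cubes 0.68 [ 0.6418 -0.246   0.0048]
label_edge 0.69 [ 0.621  -0.2363  0.0044]
label_edge 0.22 [ 0.6475 -0.2458  0.0082]
```

View pics/w1.png

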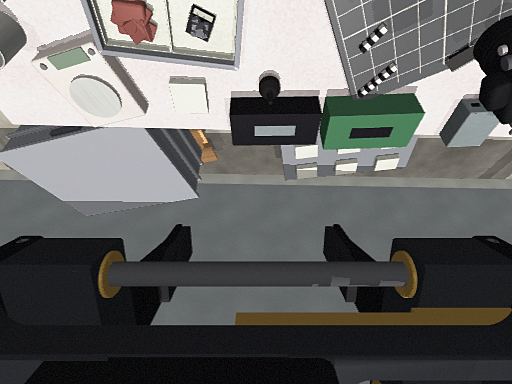

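The lean is now 38° with the jaw level to 0.4°. Next I'll descend towards the cubes tray for a closer look.

```bash

python3 -m pendant '{"xyz":[[0.005,-0.01,-0.045],[0.005,-0.01,-0.045],[0.005,-0.012,-0.045],[0.005,-0.012,-0.045],[0.005,-0.012,-0.045],[0.005,-0.012,-0.045],[0.005,-0.01,-0.045],[0,0,0]],"turn":[-0.05,-0.05,-0.05,-0.05,-0.05,-0.05,-0.05,0]}'
python3 -c "
from h import *; st()
cv2.imwrite('pics/w2.png',read_camera('wrist')[:,:,::-1])
for o in ['cubes','label_edge']:
  for d in pinpoint('wrist',o)[:3]: print(o,round(d['score'],2),tow('wrist',d['at']).round(4))
"
```

```text
time_s: 13.1
tool_pos: [0.5866, -0.2316, 0.2646]
tool_rot: [0.3, 51.2, -19.1]
force: [-0.5, -0.7, 0.5]
grip_width: 0.0869
t 13.1 p [ 0.5866 -0.2316  0.2646] r 0.631 lean 38.8 leandir(horiz x) -19.1 jaw yaw 70.6 jaw z 0.003 z [ 0.73 -0.26  0.63] w 0.0869 F [-0.5 -0.7  0.5]
q [ 35.8 -10.8 -14.8 118.4  -6.3  33.3  94.9] grasp pt [ 0.5756 -0.2277  0.2791]
cubes 0.77 [ 0.6525 -0.2489  0.0173]
label_edge 0.81 [ 0.6301 -0.2386  0.0158]
```

View pics/w2.png

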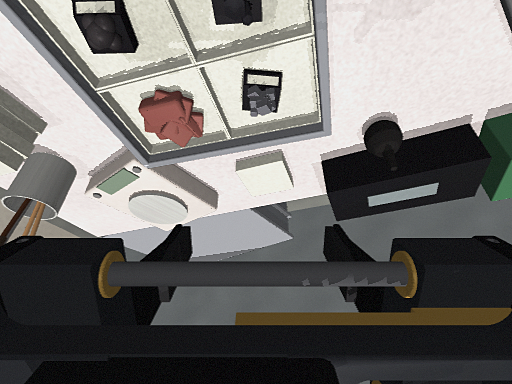

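```bash
python3 - <<'E'
import cv2
a=cv2.imread('pics/w2.png')[55:125,230:300]
cv2.imwrite('pics/w2z.png',cv2.resize(a,None,fx=8,fy=8,interpolation=cv2.INTER_CUBIC))
E
```

```text
(no output)
```

View pics/w2z.png

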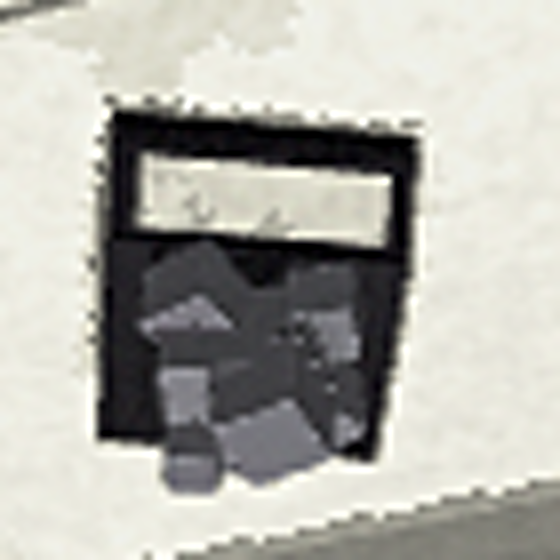

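```bash
cat >> h.py <<'E'
def wray(uv,z,n='wrist'):
    c=camera_params(n); d=np.array([(uv[0]-c['cx'])/c['fx'],(uv[1]-c['cy'])/c['fy'],1.])
    a=tow(n,[0,0,0]); b=tow(n,d)-a
    return a+b*(z-a[2])/b[2]
E
python3 - <<'E'
from h import *
P=[wray((244.1,68.8),.0075),wray((282.3,70.3),.0075),wray((242.5,110),.0275),wray((276.5,112.5),.0275)]
for p in P: print(p.round(4))
def yaw(v): return np.degrees(np.arctan2(v[1],v[0]))
print(np.linalg.norm(P[0]-P[1]),np.linalg.norm(P[2]-P[3]),yaw(P[0]-P[1])-90,yaw(P[2]-P[3])-90,'center',np.mean(P,axis=0).round(4), yaw(P[2]-P[0]),yaw(P[3]-P[1]))
E
```

```text
[ 0.6259 -0.2625  0.0075]
[ 0.645  -0.2152  0.0075]
[ 0.6729 -0.2832  0.0275]
[ 0.6937 -0.2381  0.0275]
0.05103547049605055 0.0496618113547694 -201.920066633535 -204.7587666406123 center [ 0.6594 -0.2498  0.0175] -23.76453646331081 -25.20631401187632
```

```bash

python3 -m pendant '{"xyz":[[0.017,-0.0045,-0.034],[0.017,-0.0045,-0.034],[0.017,-0.0045,-0.034],[0.017,-0.0045,-0.034],[0.003,0,-0.01],[0,0,0]],"turn":[-0.02,-0.02,-0.02,-0.02,0,0]}' 0.76
python3 -c "
from h import *; st()
cv2.imwrite('pics/w3.png',read_camera('wrist')[:,:,::-1])
for o in ['cubes','label_edge']:
  for d in pinpoint('wrist',o)[:3]: print(o,round(d['score'],2),tow('wrist',d['at']).round(4))
"
```

```text
time_s: 14.0
tool_pos: [0.6738, -0.2582, 0.1486]
tool_rot: [0.1, 48.4, -24.2]
force: [0.3, -0.5, 0.4]
grip_width: 0.0658
t 14.0 p [ 0.6738 -0.2582  0.1486] r 0.722 lean 41.6 leandir(horiz x) -24.2 jaw yaw 65.7 jaw z 0.001 z [ 0.68 -0.31  0.66] w 0.0658 F [ 0.3 -0.5  0.4]
q [ 34.    7.4 -18.8 117.2  28.6  16.2  57.2] grasp pt [ 0.6625 -0.2531  0.1626]
cubes 0.59 [ 0.6473 -0.2491  0.0074]
label_edge 0.58 [ 0.6253 -0.2382  0.0061]
```

View pics/w3.png

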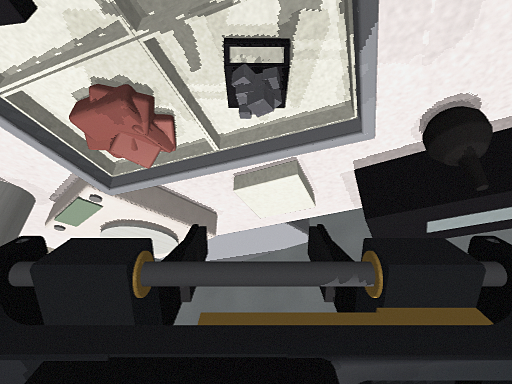

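```bash
python3 - <<'E'
import cv2
a=cv2.imread('pics/w3.png')[28:118,210:300]
cv2.imwrite('pics/w3z.png',cv2.resize(a,None,fx=6,fy=6,interpolation=cv2.INTER_CUBIC))
E
```

```text
(no output)
```

View pics/w3z.png

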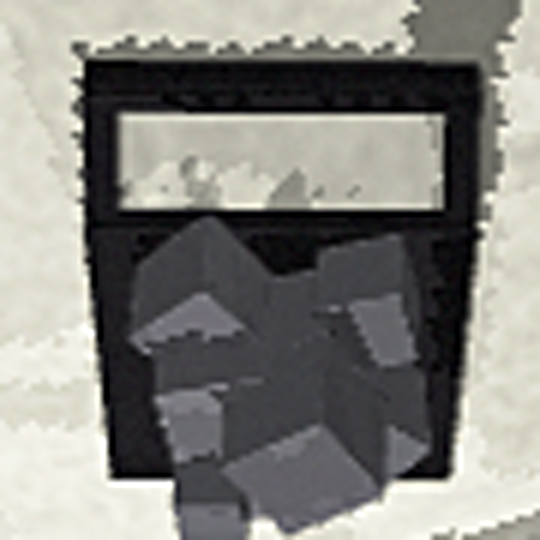

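```bash
python3 - <<'E'
from h import *
P=[wray((224.3,38),.0075),wray((290.3,38.3),.0075),wray((228.7,107.7),.0275),wray((285,107.7),.0275)]
for p in P: print(p.round(4))
def yaw(v): return np.degrees(np.arctan2(v[1],v[0]))
C=np.mean(P,axis=0)
print(np.linalg.norm(P[0]-P[1]),np.linalg.norm(P[2]-P[3]),yaw(P[1]-P[0])-90,yaw(P[3]-P[2])-90,'center',C.round(4), yaw(P[2]-P[0]),yaw(P[3]-P[1]))
o,p,R=st(False); u=np.array([np.cos(np.radians(-24.3)),np.sin(np.radians(-24.3))]); t=C[:2]+.004*u
print('to go',(np.append(t,.018)-p).round(4))
E
```

```text
[ 0.6156 -0.2593  0.0075]
[ 0.6367 -0.2135  0.0075]
[ 0.6609 -0.28    0.0275]
[ 0.6815 -0.2348  0.0275]
0.050475016973526625 0.04967015627681462 -24.726204938093318 -24.519949615649537 center [ 0.6486 -0.2469  0.0175] -24.451535239875806 -25.380725044376266
to go [-0.0213  0.0097 -0.1314]
```

```bash

python3 -m pendant '{"xyz":[[-0.011,0.005,-0.02],[-0.011,0.005,-0.025],[0,0,0]],"turn":[0,0,0]}'
python3 -c "
from h import *; o,p,R=st(); print((np.array([.6523,-.2485,.018])-p).round(4))"
```

```text
time_s: 14.52
tool_pos: [0.6531, -0.2502, 0.1104]
tool_rot: [0.1, 47.8, -24.4]
force: [0.9, -1.0, 0.7]
grip_width: 0.0664
t 14.53 p [ 0.6531 -0.2502  0.1104] r 0.699 lean 42.2 leandir(horiz x) -24.4 jaw yaw 65.6 jaw z 0.001 z [ 0.67 -0.31  0.67] w 0.0664 F [ 0.9 -1.   0.7]
q [ 28.    7.7 -12.8 122.4  42.5  10.9  42.4] grasp pt [ 0.6416 -0.2451  0.1243]
[-0.0008  0.0017 -0.0924]
```

```bash

python3 -m pendant '{"xyz":[[0,0.0006,-0.02],[0,0.0006,-0.02],[0,0.0,-0.015],[0,0,0]],"turn":[0,0,0,0]}'
python3 -c "
from h import *; o,p,R=st(); print((np.array([.6523,-.2485,.018])-p).round(4))"
```

```text
time_s: 15.02
tool_pos: [0.6604, -0.2523, 0.0674]
tool_rot: [0.2, 46.8, -24.3]
force: [0.6, -0.5, -0.3]
grip_width: 0.0661
t 15.03 p [ 0.6604 -0.2523  0.0674] r 0.707 lean 43.2 leandir(horiz x) -24.3 jaw yaw 65.5 jaw z 0.002 z [ 0.66 -0.3   0.68] w 0.0661 F [ 0.6 -0.5 -0.3]
q [ 13.8  12.2   2.  124.   80.7   5.6   2.6] grasp pt [ 0.6487 -0.2471  0.081 ]
[-0.0081  0.0038 -0.0494]
```

```bash

python3 -m pendant '{"xyz":[[-0.004,0.002,-0.012],[-0.004,0.002,-0.012],[-0.003,0.0,-0.012],[0,0,0]],"turn":[0,0,0,0]}'
python3 -c "
from h import *; o,p,R=st(); print((np.array([.6523,-.2485,.018])-p).round(4))"
```

```text
time_s: 15.52
tool_pos: [0.6563, -0.2513, 0.0427]
tool_rot: [0.4, 45.9, -24.4]
force: [-0.2, 0.2, 0.4]
grip_width: 0.0662
t 15.53 p [ 0.6563 -0.2513  0.0427] r 0.703 lean 44.1 leandir(horiz x) -24.4 jaw yaw 65.4 jaw z 0.004 z [ 0.65 -0.3   0.7 ] w 0.0662 F [-0.2  0.2  0.4]
q [ 22.7  14.9  -7.5 125.4 118.    8.6 -33.8] grasp pt [ 0.6445 -0.246   0.0561]
[-0.004   0.0028 -0.0247]
```

```bash

python3 -m pendant '{"xyz":[[-0.003,0.0015,-0.01],[-0.003,0.0015,-0.010],[0,0,0]],"turn":[0,0,0]}'
python3 -c "
from h import *; o,p,R=st(); print((np.array([.6513,-.2482,.021])-p).round(4))
cv2.imwrite('pics/w4.png',read_camera('wrist')[:,:,::-1]);cv2.imwrite('pics/s4.png',cv2.resize(read_camera('side')[150:310,180:380,::-1],None,fx=4,fy=4))"
```

```text
time_s: 15.9
tool_pos: [0.6541, -0.2518, 0.0295]
tool_rot: [0.3, 45.4, -24.6]
force: [0.8, 0.3, -0.2]
grip_width: 0.0662
t 15.9 p [ 0.6541 -0.2518  0.0295] r 0.701 lean 44.6 leandir(horiz x) -24.6 jaw yaw 65.1 jaw z 0.004 z [ 0.64 -0.3   0.7 ] w 0.0662 F [ 0.8  0.3 -0.2]
q [ 27.9  16.7 -13.1 126.  126.5  11.5 -41.4] grasp pt [ 0.6421 -0.2463  0.0428]
[-0.0028  0.0036 -0.0085]
```

View pics/w4.png

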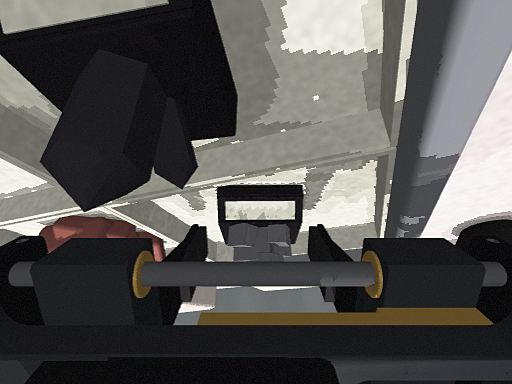

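View pics/s4.png

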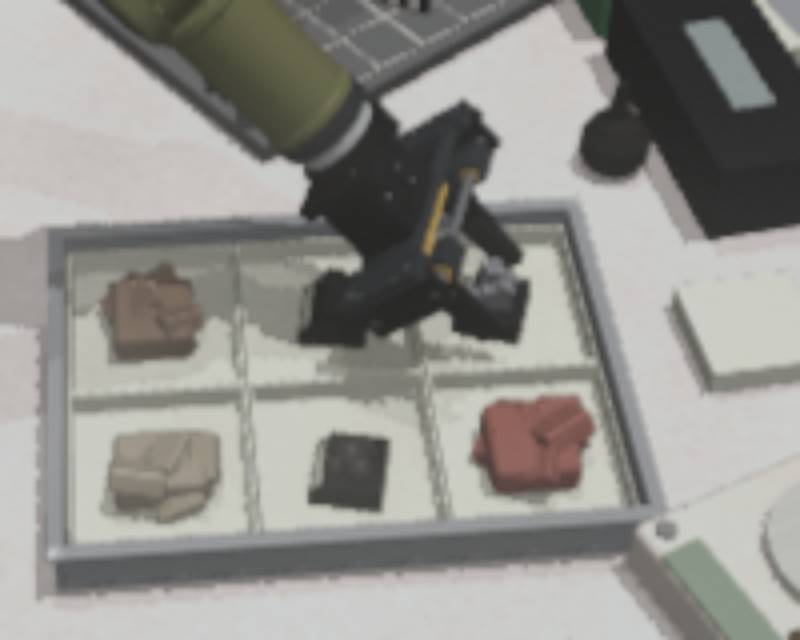

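```bash

python3 -m pendant '{"xyz":[[-0.003,0.001,-0.008],[-0.001,0.001,-0.004],[0,0,0]],"turn":[0,0,0]}'
python3 -c "
from h import *; o,p,R=st(); print((np.array([.6513,-.2482,.021])-p).round(4))"
```

```text
time_s: 16.38
tool_pos: [0.6529, -0.2511, 0.0218]
tool_rot: [0.2, 45.0, -24.8]
force: [0.5, 0.4, 0.0]
grip_width: 0.0665
t 16.38 p [ 0.6529 -0.2511  0.0218] r 0.7 lean 45.0 leandir(horiz x) -24.8 jaw yaw 65.1 jaw z 0.003 z [ 0.64 -0.3   0.71] w 0.0665 F [0.5 0.4 0. ]
q [ 30.   17.8 -15.5 126.4 130.4  13.3 -44.8] grasp pt [ 0.6409 -0.2456  0.035 ]
[-0.0016  0.0029 -0.0008]
```

```bash

python3 -m pendant '{"xyz":[[0,0,0],[0,0,0],[0,0,0],[0,0,0]],"turn":[0,0,0,0]}' 0 25
python3 -c "
from h import *; st()"
```

```text
time_s: 16.88
tool_pos: [0.6536, -0.2512, 0.0228]
tool_rot: [0.2, 44.9, -24.7]
force: [-0.9, -0.1, -1.1]
grip_width: 0.0499
t 16.88 p [ 0.6536 -0.2512  0.0228] r 0.7 lean 45.1 leandir(horiz x) -24.7 jaw yaw 65.1 jaw z 0.002 z [ 0.64 -0.3   0.71] w 0.0499 F [-0.9 -0.1 -1.1]
q [ 29.8  17.7 -15.4 126.4 130.3  13.3 -44.7] grasp pt [ 0.6416 -0.2456  0.036 ]
```

```bash

python3 -m pendant '{"xyz":[[0,0,0.015],[0,0,0.03],[0,0,0.03],[0,0,0.03],[0,0,0.03],[0,0,0.02]],"turn":[0,0,0,0,0,0]}'
python3 -c "
from h import *; st()
cv2.imwrite('pics/w5.png',read_camera('wrist')[:,:,::-1]);
A=read_camera('side')[:,:,::-1];B=read_camera('scene')[:,:,::-1]
cv2.imwrite('pics/s5.png',A);cv2.imwrite('pics/c5.png',B)
cv2.imwrite('pics/s5z.png',cv2.resize(A[80:190,160:330],None,fx=4.5,fy=4.5,interpolation=cv2.INTER_CUBIC))
cv2.imwrite('pics/c5z.png',cv2.resize(B[215:345,205:400],None,fx=4,fy=4,interpolation=cv2.INTER_CUBIC))
for n in ('side','scene'):
  for o in ['scale_bar','long_bar','aim']:
    for d in pinpoint(n,o)[:1]: print(n,o,round(d['score'],2),tow(n,d['at']).round(4))
"
```

```text
time_s: 17.62
tool_pos: [0.6478, -0.256, 0.13]
tool_rot: [-1.0, 45.5, -26.2]
force: [-0.3, -0.0, -1.5]
grip_width: 0.0498
t 17.62 p [ 0.6478 -0.256   0.13  ] r 0.697 lean 44.5 leandir(horiz x) -26.2 jaw yaw 64.4 jaw z -0.012 z [ 0.65 -0.3   0.7 ] w 0.0498 F [-0.3 -0.  -1.5]
q [ 21.8   5.1  -6.6 123.9  49.6  10.7  34.3] grasp pt [ 0.636  -0.2502  0.1434]
side scale_bar 0.69 [0.5208 0.0165 0.0186]
side long_bar 0.59 [0.758  0.1738 0.0209]
side aim 0.59 [0.5649 0.2384 0.0218]
scene scale_bar 0.42 [0.6587 0.1243 0.0187]
scene long_bar 0.67 [0.7573 0.1741 0.0235]
scene aim 0.82 [0.5677 0.2377 0.0224]
```

View pics/w5.png

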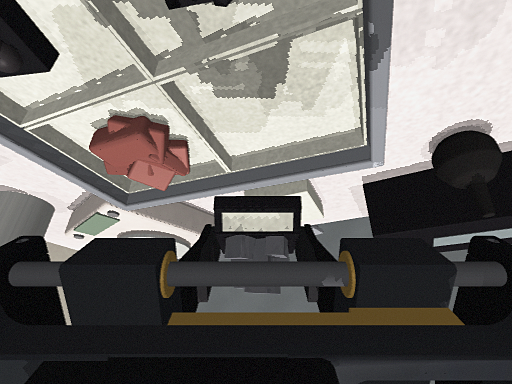

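View pics/s5z.png

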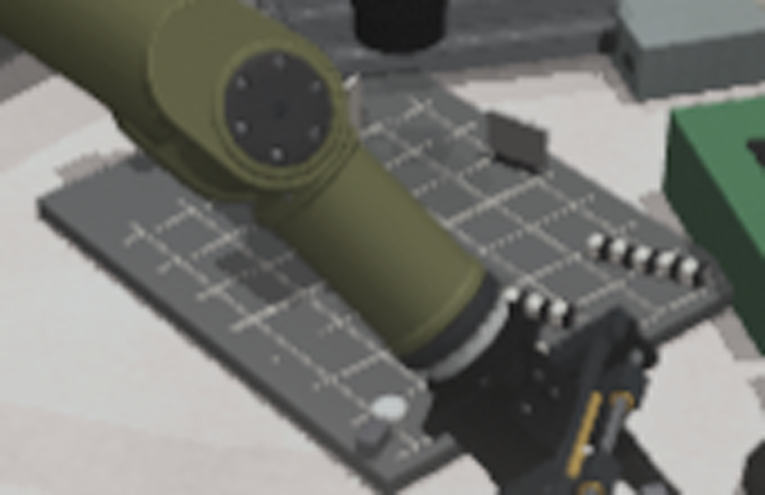

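View pics/c5z.png

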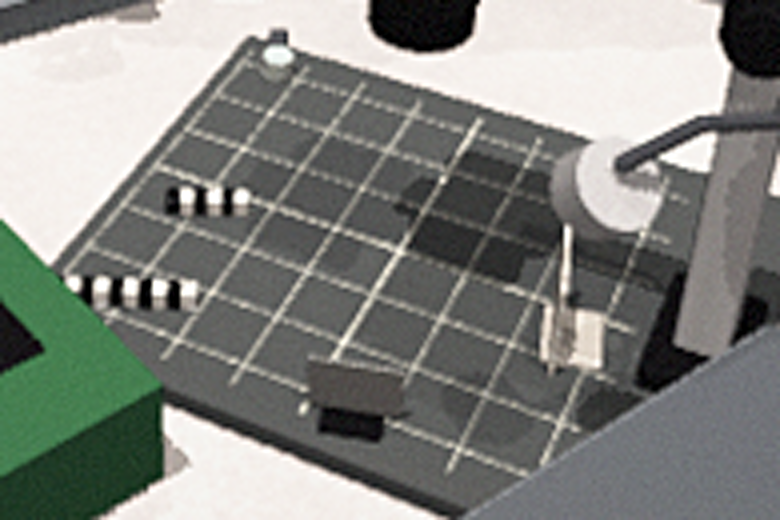

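```bash
python3 - <<'E'
from h import *
f=lambda u,v:wray((u/4+205,v/4+215),.02,'scene')
g=lambda u,v:wray((u/4.5+160,v/4.5+80),.02,'side')
a,b,c,d=f(475,125),f(335,362),f(404,243),f(165,168)
yw=lambda v:np.degrees(np.arctan2(v[1],v[0]))
print(a.round(4),b.round(4),c.round(4),d.round(4)); print('x line',yw(b-a),'y line',yw(c-d)-90, np.linalg.norm(a-c),np.linalg.norm(b-c),np.linalg.norm(c-d))
# board left edge (-y) in scene: (245,50)->(60,262)
e,h=f(245,50),f(60,262); print('edge -y',yw(h-e),e,h,)
# board front edge in side
e,h=g(40,208),g(390,490); print('side front edge y',yw(e-h)-90,np.linalg.norm(e-h))
# bar ends in scene, top face centre z .034
f2=lambda u,v:wray((u/4+205,v/4+215),.034,'scene')
p,q=f2(168,193),f2(248,194); print('bar',p,q,np.linalg.norm(p-q),yw(q-p)-90,(p+q)/2)
E
```

```text
[0.4277 0.1571 0.02  ] [0.6696 0.2992 0.02  ] [0.5596 0.2336 0.02  ] [0.6617 0.071  0.02  ]
x line 30.445308364435423 y line 32.140790772131055 0.15240808639880124 0.12816317787973272 0.19197458647011947
edge -y 29.244420348099187 [ 0.52567412 -0.02270598  0.02      ] [0.77799588 0.11856872 0.02      ]
side front edge y 29.901101190693566 0.4606460159787752
bar [0.68313922 0.11042822 0.034     ] [0.63412691 0.1426904  0.034     ] 0.05867754752192085 56.645235286386225 [0.65863306 0.12655931 0.034     ]
```

```bash
cat > fit.py <<'E'
from h import *
from scipy.ndimage import map_coordinates, gaussian_filter
ims={n:cv2.imread(f'pics/a_{n}.png').astype(float).mean(2) for n in('scene','side')}
cam={}
for n in ims:
    c=camera_params(n);cam[n]=(c['rvec'],c['tvec'],np.array([[c['fx'],0,c['cx']],[0,c['fy'],c['cy']],[0,0,1]]))
hp={n:np.clip(ims[n]-gaussian_filter(ims[n],4),-40,40) for n in ims}
L=[]
for k in range(-3,4):
    s=np.linspace(-.2,.14,300)
    L.append(np.c_[0*s+.05*k,s,s*0]) # lines along y
for k in range(-4,3):
    s=np.linspace(-.15,.12,240)
    L.append(np.c_[s,0*s+.05*k,s*0])
L=np.vstack(L)
def score(p,n):
    x,y,w=p;c,s=np.cos(w),np.sin(w)
    W=np.c_[x+c*L[:,0]-s*L[:,1],y+s*L[:,0]+c*L[:,1],0*L[:,0]+.02]
    uv=cv2.projectPoints(W,*cam[n][:2],cam[n][2],None)[0][:,0]
    return map_coordinates(hp[n],[uv[:,1],uv[:,0]],order=1,mode='nearest').mean()
from scipy.optimize import minimize
for ns in (['scene'],['side'],['scene','side']):
    f=lambda p:-sum(score(p,n) for n in ns)
    best=min(((f((x,y,w)),(x,y,w)) for x in np.arange(.55,.585,.004) for y in np.arange(.222,.255,.004) for w in np.arange(.15,.6,.02)),key=lambda t:t[0])
    r=minimize(f,best[1],method='Nelder-Mead',options=dict(initial_simplex=[np.array(best[1])+d for d in ([0,0,0],[.003,0,0],[0,.003,0],[0,0,.02])]))
    print(ns,r.x.round(4),np.degrees(r.x[2]).round(2),-r.fun)
E
python3 fit.py
```

```text
['scene'] [0.567  0.236  0.5216] 29.89 25.759901334246997
['side'] [0.5672 0.2384 0.521 ] 29.85 14.126386662999115
['scene', 'side'] [0.5672 0.2363 0.5213] 29.87 38.74062688693883
```

The grid fit from both cameras puts the aim at (0.567, 0.237) with the stand at yaw 29.9°. That is above the stated 0.45 rad, but the board edges and both views agree on it. The specimen is held at 50 mm, so I'll carry it towards the stand.

```bash

python3 -m pendant '{"xyz":[[-0.006,0.025,0.01],[-0.0085,0.035,0.005],[-0.0085,0.038,0],[-0.0085,0.038,0],[-0.0085,0.038,0],[-0.0085,0.038,0],[-0.0085,0.036,0],[0,0,0]],"turn":[0.1,0.12,0.12,0.12,0.12,0.12,0.12,0]}'
python3 -c "
from h import *; st()"
```

```text
time_s: 19.08
tool_pos: [0.6064, -0.1165, 0.1237]
tool_rot: [-0.6, 48.2, 0.0]
force: [-0.5, -0.7, -0.8]
grip_width: 0.0496
t 19.07 p [ 0.6064 -0.1165  0.1237] r 0.618 lean 41.8 leandir(horiz x) 0.0 jaw yaw 90.5 jaw z -0.007 z [0.75 0.01 0.67] w 0.0496 F [-0.5 -0.7 -0.8]
q [ 35.7  -2.4 -21.3 130.6 -44.4  14.7 144.4] grasp pt [ 0.594  -0.1165  0.1376]
```

```bash

python3 -m pendant '{"xyz":[[-0.003,0.02,0.03],[-0.003,0.02,0.03],[-0.004,0.03,0.02],[-0.004,0.03,0],[-0.004,0.03,0],[-0.004,0.03,0],[0,0,0]],"turn":[0.05,0.05,0.09,0.1,0.1,0.1,0]}'
python3 -c "
from h import *; st()"
```

```text
time_s: 19.95
tool_pos: [0.5858, 0.0274, 0.205]
tool_rot: [-1.1, 48.6, 24.9]
force: [0.7, 0.8, -0.5]
grip_width: 0.0494
t 19.95 p [0.5858 0.0274 0.205 ] r 0.586 lean 41.4 leandir(horiz x) 24.9 jaw yaw 115.8 jaw z -0.013 z [0.67 0.33 0.66] w 0.0494 F [ 0.7  0.8 -0.5]
q [ 16.1 -10.7  -7.8 126.9 -42.4  34.6 153.4] grasp pt [0.5746 0.0222 0.219 ]
```

```bash

python3 -m pendant '{"xyz":[[-0.004,0.02,-0.02],[-0.004,0.025,-0.02],[-0.003,0.025,-0.02],[-0.003,0.025,-0.02],[0,0.01,-0.01],[0,0,0]],"turn":[0,0,0.01,0.03,0.03,0]}'
python3 -c "
from h import *; st()"
```

```text
time_s: 20.7
tool_pos: [0.5746, 0.1197, 0.1191]
tool_rot: [-1.5, 48.6, 26.5]
force: [0.4, 0.4, -1.2]
grip_width: 0.0495
t 20.7 p [0.5746 0.1197 0.1191] r 0.587 lean 41.4 leandir(horiz x) 26.5 jaw yaw 117.6 jaw z -0.017 z [0.66 0.36 0.66] w 0.0495 F [ 0.4  0.4 -1.2]
q [-10.4  -5.8   4.2 134.2 -47.6  17.6 153.5] grasp pt [0.5635 0.1142 0.1331]
```

```bash

python3 -m pendant '{"xyz":[[0,0.02,-0.005],[0,0.025,-0.005],[0,0.025,0],[0,0.02,0],[0,0,0]],"turn":[0,0,0,0,0]}'
python3 -c "
from h import *; st()"
```

```text
time_s: 21.32
tool_pos: [0.5791, 0.2034, 0.1114]
tool_rot: [-1.5, 48.4, 25.3]
force: [0.1, -0.0, -1.5]
grip_width: 0.0494
t 21.32 p [0.5791 0.2034 0.1114] r 0.614 lean 41.6 leandir(horiz x) 25.3 jaw yaw 116.4 jaw z -0.017 z [0.66 0.34 0.66] w 0.0494 F [ 0.1 -0.  -1.5]
q [ -9.6  -2.5  -9.7 132.5 -26.7   9.5 122. ] grasp pt [0.5679 0.1981 0.1254]
```

```bash

python3 -m pendant '{"xyz":[[-0.004,0.018,-0.01],[-0.004,0.018,-0.01],[0,0,0]],"turn":[0.03,0.03,0]}'
python3 -c "
from h import *; st()
A=read_camera('wrist')[:,:,::-1]
cv2.imwrite('pics/w6.png',A);
cv2.imwrite('pics/w6z.png',cv2.resize(A[160:300,180:340],None,fx=5,fy=5,interpolation=cv2.INTER_CUBIC))
for o in ['label_edge','cubes','aim']:
    for d in pinpoint('wrist',o)[:2]: print(o,round(d['score'],2),tow('wrist',d['at']).round(4))
B=read_camera('scene')[:,:,::-1]
cv2.imwrite('pics/c6z.png',cv2.resize(B[165:345,205:405],None,fx=3.5,fy=3.5,interpolation=cv2.INTER_CUBIC))
"
```

```text
time_s: 21.7
tool_pos: [0.5744, 0.2323, 0.0922]
tool_rot: [-1.5, 48.3, 28.0]
force: [-0.6, -0.7, -1.2]
grip_width: 0.0494
t 21.7 p [0.5744 0.2323 0.0922] r 0.62 lean 41.7 leandir(horiz x) 28.0 jaw yaw 119.1 jaw z -0.017 z [0.65 0.37 0.67] w 0.0494 F [-0.6 -0.7 -1.2]
q [-12.4   0.4  -9.7 132.6 -35.5   6.7 131.2] grasp pt [0.5634 0.2265 0.1061]
label_edge 0.61 [0.5457 0.2116 0.0799]
cubes 0.61 [0.5648 0.224  0.0812]
```

View pics/w6.png

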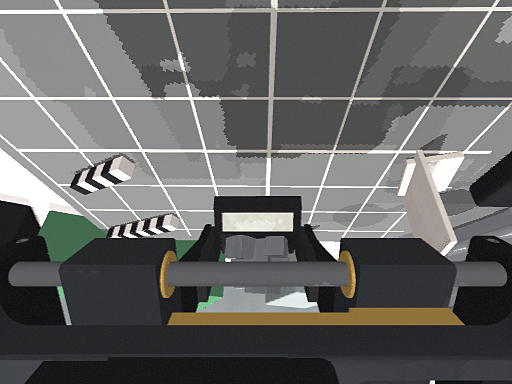

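View pics/w6z.png

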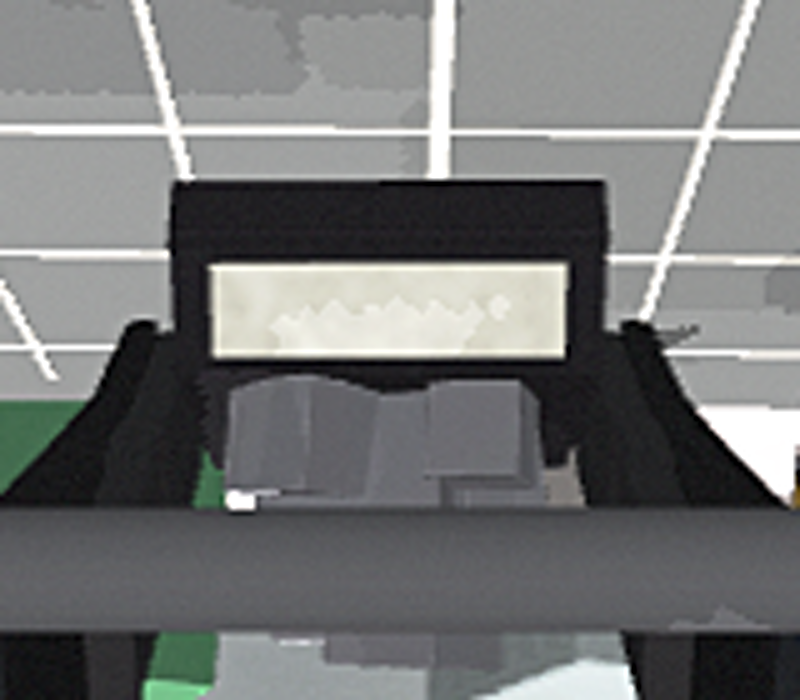

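View pics/c6z.png

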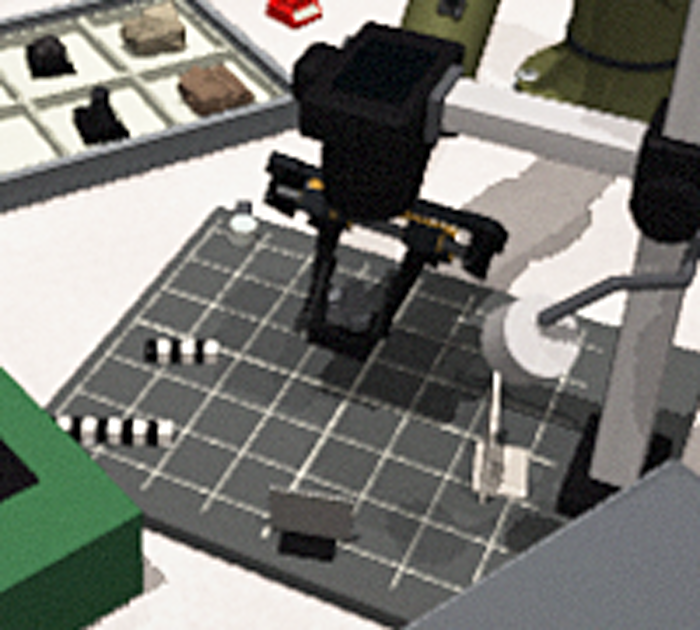

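```bash
python3 - <<'E'
from h import *
c=camera_params('wrist')
def at(u,v,zc): return tow('wrist',[(u-c['cx'])/c['fx']*zc,(v-c['cy'])/c['fy']*zc,zc])
o,p,R=st(False)
u=np.array([np.cos(np.radians(29.3)),np.sin(np.radians(29.3)),0]);
for w in(86,86.6,87.5):
    zc=c['fx']*.05/w; m=at(257.7,196.6,zc); ctr=m+.025*u
    print(zc,'edge',m.round(4),'ctr',ctr.round(4),'ctr-tcp',(ctr-p).round(4), 'along',(ctr-p)@u)
# thick line yaw in view: two points on col line
a=wray((274,60),.02);b=wray((268.5,190),.02);print('line yaw',np.degrees(np.arctan2(*(a-b)[[1,0]])),a,b)
# a row line
a=wray((20,151),.02);b=wray((490,152),.02);print('row yaw',np.degrees(np.arctan2(*(b-a)[[1,0]]))-90, a,b)
E
```

```text
0.1580437994607439 edge [0.5476 0.2167 0.0808] ctr [0.5694 0.2289 0.0808] ctr-tcp [-0.0057 -0.0038 -0.0128] along -0.006806814737940802
0.15694880777856784 edge [0.5467 0.2163 0.0813] ctr [0.5685 0.2285 0.0813] ctr-tcp [-0.0065 -0.0042 -0.0122] along -0.007748102896668428
0.155334477184274 edge [0.5455 0.2156 0.0822] ctr [0.5673 0.2278 0.0822] ctr-tcp [-0.0077 -0.0049 -0.0114] along -0.009135830582106751
line yaw -150.17037275950418 [0.50370396 0.20141331 0.02      ] [0.62092613 0.2686276  0.02      ]
row yaw 30.069624546884853 [0.67289095 0.06386769 0.02      ] [0.48486218 0.38863104 0.02      ]
```

```bash

python3 -m pendant '{"xyz":[[-0.002,0.003,-0.012],[-0.002,0.003,-0.014],[-0.002,0.002,-0.012],[0,0,0]],"turn":[0.004,0.004,0.004,0]}'
python3 -c "
from h import *; o,p,R=st(); print((np.array([.573,.2405,.0345])-p).round(4))"
```

```text
time_s: 22.45
tool_pos: [0.5718, 0.2367, 0.0694]
tool_rot: [-1.1, 48.8, 28.9]
force: [-0.2, 1.0, -0.6]
grip_width: 0.0497
t 22.45 p [0.5718 0.2367 0.0694] r 0.619 lean 41.2 leandir(horiz x) 28.9 jaw yaw 119.7 jaw z -0.013 z [0.65 0.38 0.66] w 0.0497 F [-0.2  1.  -0.6]
q [-31.5   2.5   9.2 133.7 -58.4   5.5 154.2] grasp pt [0.5611 0.2308 0.0835]
[ 0.0012  0.0038 -0.0349]
```

```bash

python3 -m pendant '{"xyz":[[0,0.002,-0.01],[0,0.0015,-0.01],[0,0,0]],"turn":[0,0,0]}'
python3 -c "
from h import *; o,p,R=st(); print((np.array([.573,.2405,.0345])-p).round(4))"
```

```text
time_s: 22.82
tool_pos: [0.5735, 0.2397, 0.0596]
tool_rot: [-1.1, 49.7, 29.0]
force: [-0.4, -1.4, -0.5]
grip_width: 0.0497
t 22.82 p [0.5735 0.2397 0.0596] r 0.622 lean 40.3 leandir(horiz x) 29.0 jaw yaw 119.8 jaw z -0.013 z [0.66 0.39 0.65] w 0.0497 F [-0.4 -1.4 -0.5]
q [-32.    4.    9.5 133.  -58.7   5.5 154.2] grasp pt [0.5629 0.2339 0.0738]
[-0.0005  0.0008 -0.0251]
```

```bash

python3 -m pendant '{"xyz":[[-0.001,0.0,-0.01],[-0.001,0.0,-0.01],[0,0,0]],"turn":[0,0,0]}'
python3 -c "
from h import *; o,p,R=st(); print((np.array([.573,.2405,.0345])-p).round(4))
A=read_camera('wrist')[:,:,::-1]
cv2.imwrite('pics/w7z.png',cv2.resize(A[130:300,140:380],None,fx=3.3,fy=3.3,interpolation=cv2.INTER_CUBIC))"
```

```text
time_s: 23.2
tool_pos: [0.5724, 0.239, 0.0482]
tool_rot: [-1.0, 50.7, 29.1]
force: [0.7, -0.6, -0.7]
grip_width: 0.0495
t 23.2 p [0.5724 0.239  0.0482] r 0.62 lean 39.3 leandir(horiz x) 29.1 jaw yaw 119.9 jaw z -0.011 z [0.67 0.39 0.63] w 0.0495 F [ 0.7 -0.6 -0.7]
q [-29.4   5.4   6.9 132.7 -58.6   5.5 154.2] grasp pt [0.562  0.2333 0.0627]
[ 0.0006  0.0015 -0.0137]
```

View pics/w7z.png

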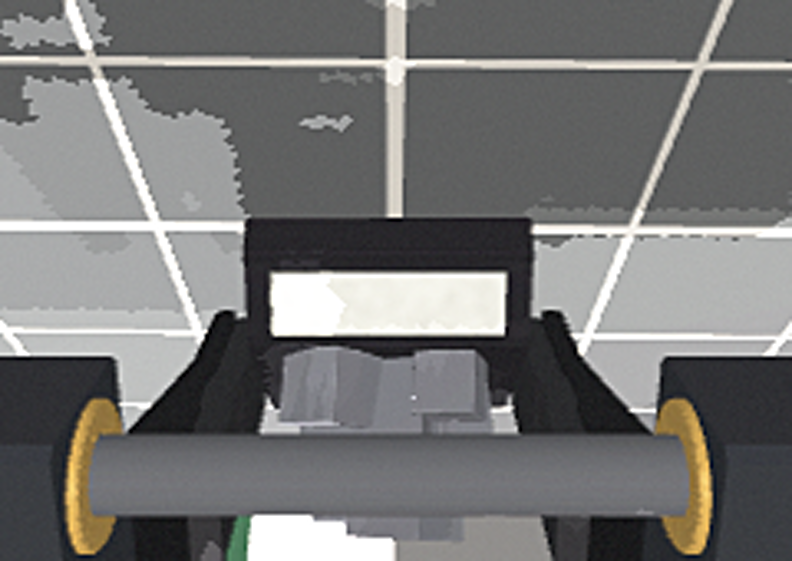

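```bash

python3 -m pendant '{"xyz":[[0,0.001,-0.006],[0,0.0005,-0.006],[0,0,0]],"turn":[0,0,0]}'
python3 -c "
from h import *; o,p,R=st(); print((np.array([.573,.2405,.0345])-p).round(4))
for n in ('scene',):
  for d in pinpoint(n,'cubes')[:2]: print(d['score'],tow(n,d['at']))"
```

```text
time_s: 23.62
tool_pos: [0.5732, 0.2406, 0.0418]
tool_rot: [-0.9, 51.3, 29.2]
force: [-0.1, 0.5, -0.2]
grip_width: 0.0492
t 23.62 p [0.5732 0.2406 0.0418] r 0.622 lean 38.7 leandir(horiz x) 29.2 jaw yaw 119.9 jaw z -0.009 z [0.67 0.39 0.63] w 0.0492 F [-0.1  0.5 -0.2]
q [-29.4   6.4   6.8 132.3 -58.8   5.5 154.2] grasp pt [0.563  0.2349 0.0564]
[-0.0002 -0.0001 -0.0073]
0.8 [0.56873251 0.22944831 0.08415116]
0.58 [ 0.34380297 -0.58664845  0.00704579]
```

```bash

python3 -m pendant '{"xyz":[[0,0,-0.004],[0,0,0]],"turn":[0,0]}'
python3 -m pendant '{"xyz":[[0,0,-0.003],[0,0,0]],"turn":[0,0]}'
python3 -c "
from h import *; o,p,R=st(); print((np.array([.573,.2405,.0345])-p).round(4))"
```

```text
time_s: 23.92
tool_pos: [0.5734, 0.2408, 0.0397]
tool_rot: [-0.8, 51.5, 29.3]
force: [0.4, -0.3, -1.2]
grip_width: 0.0496
time_s: 24.18
tool_pos: [0.5736, 0.2408, 0.038]
tool_rot: [-0.8, 51.6, 29.3]
force: [-0.1, 0.6, -1.7]
grip_width: 0.0493
t 24.18 p [0.5736 0.2408 0.038 ] r 0.622 lean 38.4 leandir(horiz x) 29.3 jaw yaw 119.9 jaw z -0.009 z [0.68 0.4  0.62] w 0.0493 F [-0.1  0.6 -1.7]
q [-28.5   6.9   5.9 132.  -58.7   5.5 154.2] grasp pt [0.5635 0.2351 0.0527]
[-0.0006 -0.0003 -0.0035]
```

```bash

python3 -m pendant '{"xyz":[[0,0,-0.005],[0,0,0]],"turn":[0,0]}'
python3 -m pendant '{"xyz":[[0,0,-0.005],[0,0,0]],"turn":[0,0]}'
python3 -c "
from h import *; o,p,R=st(); 
A=read_camera('wrist')[:,:,::-1]
cv2.imwrite('pics/w8z.png',cv2.resize(A[130:300,140:380],None,fx=3.3,fy=3.3,interpolation=cv2.INTER_CUBIC))
B=read_camera('scene')[:,:,::-1]
cv2.imwrite('pics/c8z.png',cv2.resize(B[195:315,255:375],None,fx=5,fy=5,interpolation=cv2.INTER_CUBIC))"
```

```text
time_s: 24.42
tool_pos: [0.5753, 0.2412, 0.0372]
tool_rot: [-0.7, 51.7, 29.3]
force: [-0.3, 0.4, -0.1]
grip_width: 0.0494
time_s: 24.68
tool_pos: [0.5777, 0.242, 0.0372]
tool_rot: [-0.7, 51.6, 29.3]
force: [-0.9, -0.1, -0.5]
grip_width: 0.0497
t 24.68 p [0.5777 0.242  0.0372] r 0.626 lean 38.4 leandir(horiz x) 29.3 jaw yaw 119.9 jaw z -0.008 z [0.68 0.39 0.62] w 0.0497 F [-0.9 -0.1 -0.5]
q [-27.5   7.5   4.9 131.5 -58.7   5.4 154.2] grasp pt [0.5676 0.2363 0.0519]
```

View pics/w8z.png

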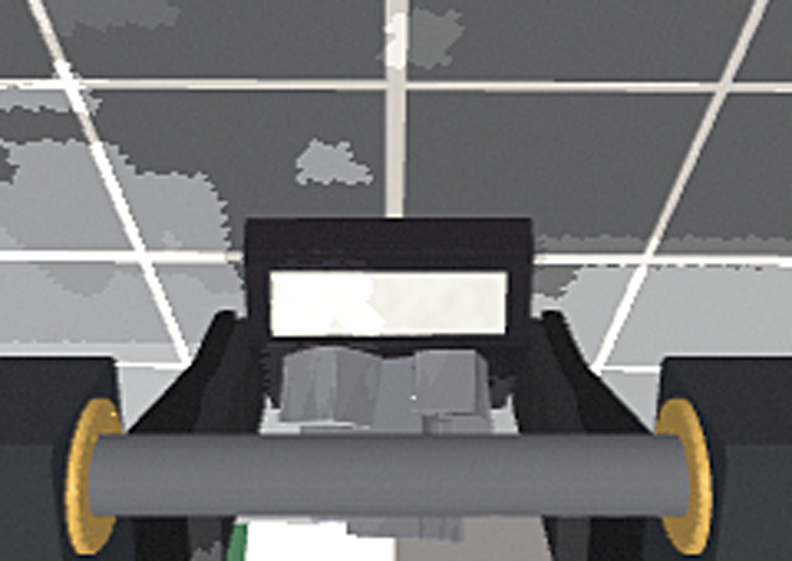

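View pics/c8z.png

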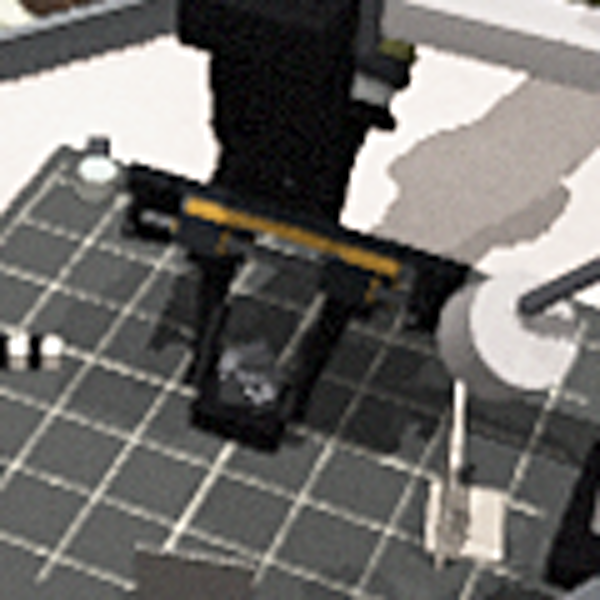

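```bash

python3 -m pendant '{"xyz":[[-0.005,-0.003,-0.002],[-0.001,0,-0.004],[0,0,-0.003]],"turn":[0,0,0]}'
python3 -c "
from h import *; o,p,R=st(); "
```

```text
time_s: 25.15
tool_pos: [0.5741, 0.2394, 0.0362]
tool_rot: [-0.6, 51.8, 29.3]
force: [-8.0, -3.0, 14.1]
grip_width: 0.05
t 25.15 p [0.5741 0.2394 0.0362] r 0.622 lean 38.2 leandir(horiz x) 29.3 jaw yaw 119.8 jaw z -0.007 z [0.68 0.39 0.62] w 0.05 F [-8.  -3.  14.1]
q [-26.8   7.2   4.3 131.9 -58.6   5.4 154.2] grasp pt [0.564  0.2337 0.0509]
```

```bash

python3 -m pendant '{"xyz":[[0,0,-0.002],[0,0,0]],"turn":[0,0]}' 0 4
python3 -m pendant '{"xyz":[[0,0,0],[0,0,0]],"turn":[0,0]}' 0.70 10
python3 -c "
from h import *; o,p,R=st(); 
A=read_camera('wrist')[:,:,::-1]
cv2.imwrite('pics/w9z.png',cv2.resize(A[130:300,140:380],None,fx=3.3,fy=3.3,interpolation=cv2.INTER_CUBIC))"
```

```text
time_s: 25.4
tool_pos: [0.5732, 0.2387, 0.0343]
tool_rot: [-0.6, 51.9, 29.3]
force: [0.5, 0.4, 0.1]
grip_width: 0.0496
time_s: 25.65
tool_pos: [0.5726, 0.2382, 0.0333]
tool_rot: [-0.6, 52.0, 29.3]
force: [0.5, -0.8, 0.5]
grip_width: 0.0589
t 25.65 p [0.5726 0.2382 0.0333] r 0.62 lean 38.0 leandir(horiz x) 29.3 jaw yaw 119.8 jaw z -0.007 z [0.68 0.4  0.62] w 0.0589 F [ 0.5 -0.8  0.5]
q [-26.5   7.4   4.  132.  -58.6   5.4 154.2] grasp pt [0.5625 0.2326 0.048 ]
```

View pics/w9z.png

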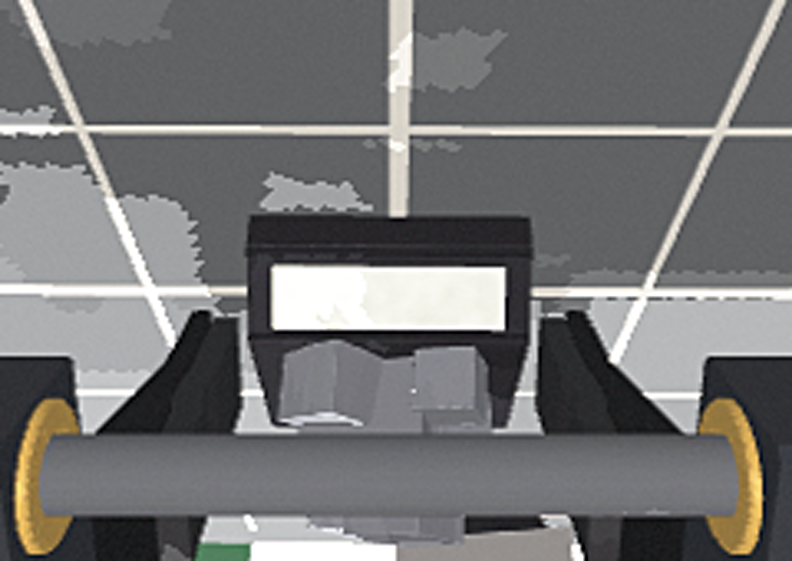

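```bash

python3 -m pendant '{"xyz":[[-0.01,-0.006,0.015],[-0.016,-0.009,0.024],[-0.016,-0.009,0.024],[-0.016,-0.009,0.024],[-0.016,-0.009,0.02],[0,0,0]],"turn":[0,0,0,0,0,0]}'
python3 -c "
from h import *; o,p,R=st(); 
A=read_camera('wrist')[:,:,::-1]
cv2.imwrite('pics/w10.png',A)
for k in ['cubes','label_edge','aim','scale_bar']:
    for d in pinpoint('wrist',k)[:2]: print(k,round(d['score'],2),tow('wrist',d['at']).round(4))"
```

```text
time_s: 26.45
tool_pos: [0.5011, 0.1986, 0.1346]
tool_rot: [-0.6, 52.1, 29.5]
force: [-0.6, -0.6, -0.3]
grip_width: 0.0607
t 26.45 p [0.5011 0.1986 0.1346] r 0.539 lean 37.9 leandir(horiz x) 29.5 jaw yaw 119.9 jaw z -0.007 z [0.68 0.4  0.61] w 0.0607 F [-0.6 -0.6 -0.3]
q [-35.4 -15.6  13.2 137.6  -3.9  20.1 101.7] grasp pt [0.4911 0.193  0.1494]
cubes 0.67 [0.5624 0.2314 0.0228]
label_edge 0.59 [0.5449 0.2187 0.0162]
scale_bar 0.79 [0.6582 0.1256 0.0191]
```

View pics/w10.png

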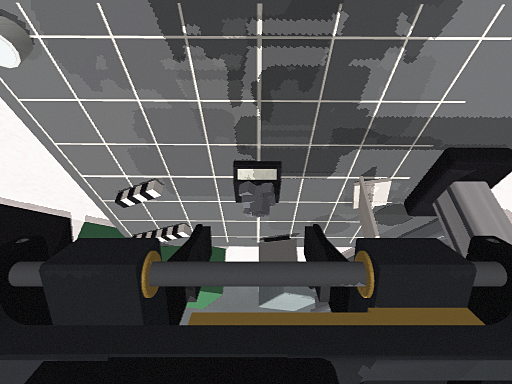

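```bash
python3 - <<'E'
import cv2
a=cv2.imread('pics/w10.png')
cv2.imwrite('pics/w10z.png',cv2.resize(a[130:240,200:320],None,fx=6,fy=6,interpolation=cv2.INTER_CUBIC))
cv2.imwrite('pics/w10y.png',cv2.resize(a[165:245,100:210],None,fx=7,fy=7,interpolation=cv2.INTER_CUBIC))
E
```

```text
(no output)
```

View pics/w10z.png

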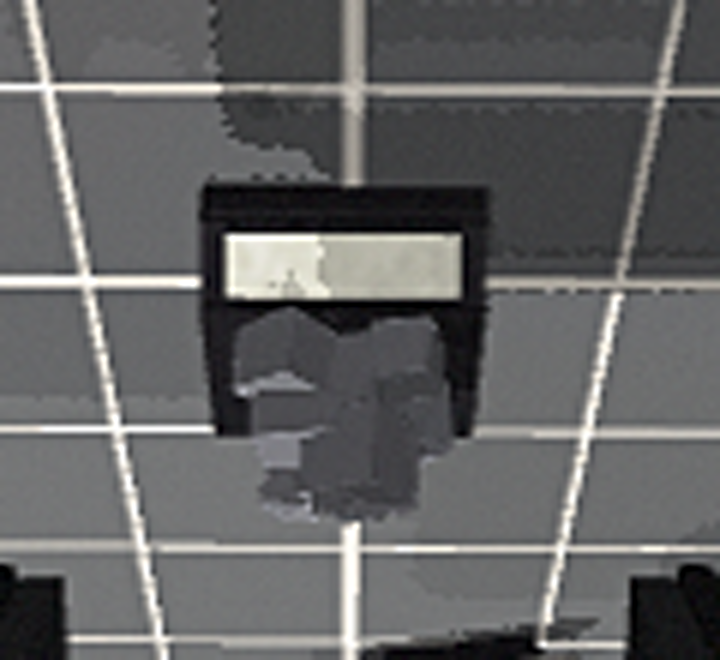

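View pics/w10y.png

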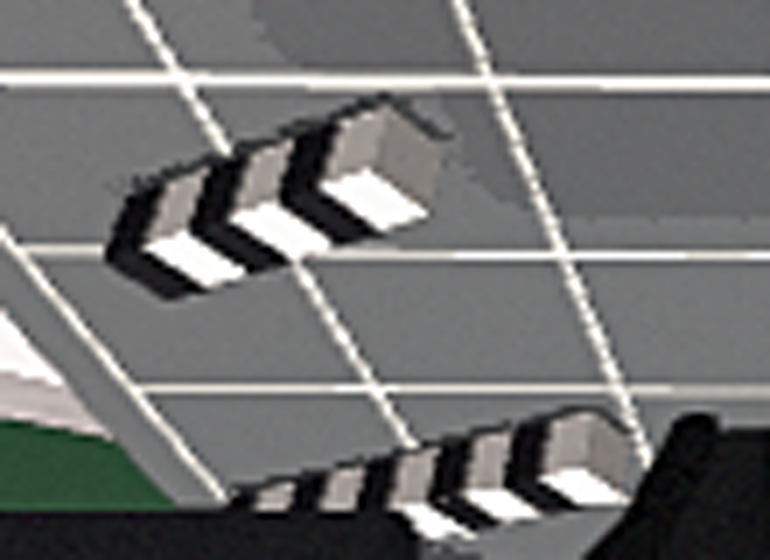

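```bash
python3 - <<'E'
from h import *
st()
Z=lambda u,v,z=.02:wray((u/6+200,v/6+130),z)
Y=lambda u,v,z=.034:wray((u/7+100,v/7+165),z)
A=np.array([.567,.237,.02]); w=np.radians(29.9); M=np.array([[np.cos(w),np.sin(w),0],[-np.sin(w),np.cos(w),0],[0,0,1]])
S=lambda p:(M@(p-A)).round(4)
for n,p in dict(row50=Z(354,90),row0L=Z(88,283),row0R=Z(620,285),fl=Z(203,187),fr=Z(488,187),bl=Z(216,433,.04),br=Z(472,435,.04)).items(): print(n,S(p))
P=[Y(360,168),Y(428,213),Y(170,300),Y(107,255)]
Q=[Y(120,200,.02),Y(383,97,.02)]
for p in P+Q: print(p.round(4))
P=np.array(P);c=P.mean(0);v=(P[0]+P[1]-P[2]-P[3])/2;print('bar centre',c,'len',np.linalg.norm(v),'y yaw',np.degrees(np.arctan2(v[1],v[0])),'stand frame',S(c)); v=Q[1]-Q[0];print(np.linalg.norm(v),np.degrees(np.arctan2(v[1],v[0])))
E
```

```text
t 26.7 p [0.5005 0.1986 0.1315] r 0.539 lean 37.6 leandir(horiz x) 29.5 jaw yaw 120.0 jaw z -0.007 z [0.68 0.4  0.61] w 0.0609 F [-0.2  0.8  0.7]
q [-35.5 -15.3  13.2 137.6  -3.9  20.1 101.7] grasp pt [0.4906 0.193  0.1463]
row50 [-0.0522  0.0003 -0.    ]
row0L [-0.0026 -0.049  -0.    ]
row0R [-0.0026  0.0501 -0.    ]
fl [-0.029  -0.0257 -0.    ]
fr [-0.0293  0.0236 -0.    ]
bl [ 0.0176 -0.0254  0.02  ]
br [0.0179 0.0231 0.02  ]
[0.6267 0.1356 0.034 ]
[0.6337 0.1479 0.034 ]
[0.683  0.1155 0.034 ]
[0.6734 0.1042 0.034 ]
[0.6784 0.1029 0.02  ]
[0.6261 0.1359 0.02  ]
bar centre [0.65423315 0.12579081 0.034     ] len 0.05757282292151859 y yaw 146.4356236022775 stand frame [ 0.0202 -0.1399  0.014 ]
0.061830461587589806 147.7737464362402
```

The specimen is released and stands about 2–3 mm from the aim, square to within 1°. Next is the short bar at about (0.657,0.126), with its long axis at yaw 147°.

```bash

python3 -m pendant '{"xyz":[[0.015,-0.03,0.01],[0.02,-0.03,0.01],[0.025,-0.025,0.0],[0.03,-0.005,0],[0.03,0,0],[0.03,0.0,0],[0,0,0]],"turn":[0.05,0.07,0.07,0.07,0.07,0.05,0]}' 0.9
python3 -c "
from h import *; o,p,R=st(); 
A=read_camera('wrist')[:,:,::-1]
cv2.imwrite('pics/w11.png',A)
for k in ['scale_bar']:
    for d in pinpoint('wrist',k)[:2]: print(k,round(d['score'],2),tow('wrist',d['at']).round(4))"
```

```text
time_s: 27.58
tool_pos: [0.5979, 0.1283, 0.1811]
tool_rot: [-4.8, 53.5, 45.7]
force: [-0.5, -0.1, 0.3]
grip_width: 0.0781
t 27.57 p [0.5979 0.1283 0.1811] r 0.612 lean 36.5 leandir(horiz x) 45.7 jaw yaw 139.6 jaw z -0.05 z [0.5  0.63 0.59] w 0.0781 F [-0.5 -0.1  0.3]
q [-74.6 -11.2  71.  120.7 -23.   38.1 154.2] grasp pt [0.5902 0.1203 0.1961]
scale_bar 0.77 [0.6562 0.1232 0.0191]
scale_bar 0.33 [0.7523 0.1783 0.0182]
```

View pics/w11.png

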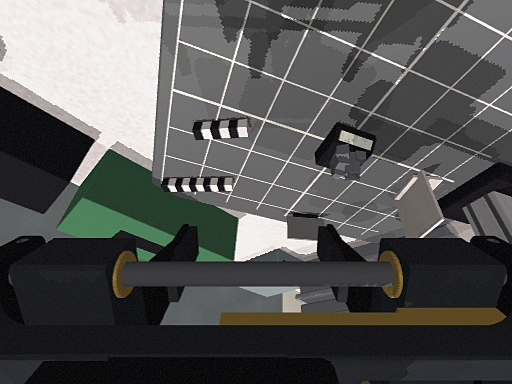

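```bash
python3 - <<'E'
import cv2
a=cv2.imread('pics/w11.png')
cv2.imwrite('pics/w11z.png',cv2.resize(a[100:155,175:265],None,fx=8,fy=8,interpolation=cv2.INTER_CUBIC))
E
```

```text
(no output)
```

View pics/w11z.png

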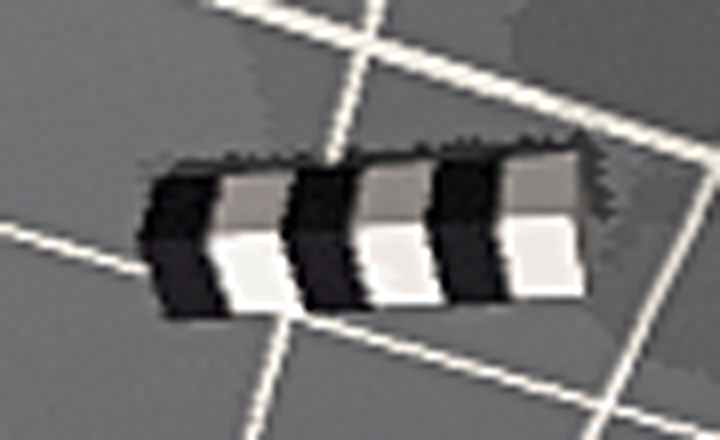

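```bash
python3 - <<'E'
from h import *
o,p,R=st()
Y=lambda u,v,z=.034:wray((u/8+175,v/8+100),z)
P=np.array([Y(142,240),Y(573,214),Y(585,297),Y(168,318)]);print(P.round(4))
v=P[1]-P[0];v2=P[2]-P[3];yw=lambda v:np.degrees(np.arctan2(v[1],v[0]))
print(P.mean(0),np.linalg.norm(v),np.linalg.norm(v2),yw(v),yw(v2))
# grid intersections check: line crossing (367,45) and (603,408)
w=np.radians(29.9);M=np.array([[np.cos(w),np.sin(w)],[-np.sin(w),np.cos(w)]])
for uv in((367,45),(603,408),(715,158)): 
    q=Y(*uv,.02); print(q.round(4),(M@(q[:2]-[.567,.237])).round(4))
E
```

```text
t 27.68 p [0.5962 0.1274 0.1792] r 0.61 lean 36.4 leandir(horiz x) 45.8 jaw yaw 139.5 jaw z -0.047 z [0.5  0.63 0.59] w 0.0785 F [-0.7 -0.  -0.3]
q [-74.5 -11.3  71.  120.9 -23.   38.1 154.2] grasp pt [0.5884 0.1194 0.1942]
[[0.6772 0.1029 0.034 ]
 [0.6283 0.1361 0.034 ]
 [0.6366 0.1477 0.034 ]
 [0.6855 0.1141 0.034 ]]
[0.65691144 0.12521444 0.034     ] 0.059183934704963435 0.059322815782752156 145.87279059787826 145.47722783332733
[0.6392 0.1066 0.02  ] [-0.0024 -0.1491]
[0.6584 0.1746 0.02  ] [ 0.0482 -0.0997]
[0.615 0.149 0.02 ] [-0.0023 -0.1003]
```

```bash

python3 -m pendant '{"xyz":[[0.012,0,-0.02],[0.012,0,-0.02],[0.012,0,-0.02],[0.012,0,-0.02],[0.012,0,-0.01],[0,0,0]],"turn":[0,0,0,0,0,0]}'
python3 -c "
from h import *; o,p,R=st();print((np.array([.659,.127,.029])-p).round(4)) "
```

```text
time_s: 28.42
tool_pos: [0.5904, 0.1392, 0.1307]
tool_rot: [-8.8, 54.8, 39.3]
force: [-0.6, 0.4, 0.8]
grip_width: 0.0781
t 28.43 p [0.5904 0.1392 0.1307] r 0.607 lean 35.2 leandir(horiz x) 39.3 jaw yaw 136.5 jaw z -0.088 z [0.53 0.63 0.57] w 0.0781 F [-0.6  0.4  0.8]
q [-76.6  -7.1  71.1 125.7 -26.5  29.8 154.2] grasp pt [0.5821 0.1324 0.146 ]
[ 0.0686 -0.0122 -0.1017]
```

The arm is in a poor branch, with j3 and j7 at their limits. I'll turn back and retreat inward, where the fold limit should cut the lean to about 30°, which is enough for the bar.

```bash

python3 -m pendant '{"xyz":[[-0.01,-0.01,0.02],[-0.015,-0.01,0.01],[-0.015,-0.01,0],[-0.015,0,-0.01],[-0.02,0,-0.01],[-0.02,0,-0.01],[-0.02,0,-0.01],[-0.02,0,0]],"turn":[-0.05,-0.08,-0.1,-0.1,-0.1,-0.05,0,0]}'
python3 -c "
from h import *; o,p,R=st()"
```

```text
time_s: 29.42
tool_pos: [0.4894, 0.1143, 0.1142]
tool_rot: [-9.0, 54.8, 11.6]
force: [-0.4, -0.5, -0.4]
grip_width: 0.0782
t 29.43 p [0.4894 0.1143 0.1142] r 0.503 lean 35.2 leandir(horiz x) 11.6 jaw yaw 109.0 jaw z -0.091 z [0.76 0.32 0.57] w 0.0782 F [-0.4 -0.5 -0.4]
q [ -7.6 -17.2 -10.6 140.3   2.7  21.7  89.7] grasp pt [0.4788 0.1121 0.1295]
```

```bash

python3 -m pendant '{"xyz":[[0,0,0],[0,0,0.0],[-0.03,-0.007,0],[-0.03,-0.007,0]],"turn":[0.18,0.18,0,0]}'
python3 -c "
from h import *; o,p,R=st()"
```

```text
time_s: 29.92
tool_pos: [0.4749, 0.1094, 0.1096]
tool_rot: [-7.6, 56.0, 25.8]
force: [-0.4, 0.0, 0.2]
grip_width: 0.0784
t 29.93 p [0.4749 0.1094 0.1096] r 0.487 lean 34.0 leandir(horiz x) 25.8 jaw yaw 122.1 jaw z -0.074 z [0.68 0.48 0.55] w 0.0784 F [-0.4  0.   0.2]
q [  6.5 -17.3 -13.8 140.2 -31.8  27.2 140.3] grasp pt [0.4655 0.1049 0.1251]
```

```bash

python3 -m pendant '{"xyz":[[-0.05,-0.012,0],[-0.05,-0.012,0],[-0.05,-0.012,0],[-0.05,-0.012,0]],"turn":[0,0,0,0]}'
python3 -c "
from h import *; o,p,R=st()"
```

```text
time_s: 30.42
tool_pos: [0.4292, 0.0521, 0.0908]
tool_rot: [0.2, 61.8, 35.0]
force: [-0.5, -0.1, 0.5]
grip_width: 0.0783
t 30.43 p [0.4292 0.0521 0.0908] r 0.432 lean 28.2 leandir(horiz x) 35.0 jaw yaw 124.7 jaw z 0.002 z [0.72 0.5  0.47] w 0.0783 F [-0.5 -0.1  0.5]
q [ 17.6 -17.2 -11.8 140.2 -34.8  39.7 154.2] grasp pt [0.4219 0.047  0.1073]
```

```bash

python3 -m pendant '{"xyz":[[0.02,0.005,0.01],[0.025,0.008,0.005],[0.03,0.01,0],[0.03,0.01,0],[0.03,0.01,0],[0.03,0.01,0],[0.025,0.008,0],[0,0,0]],"turn":[-0.05,-0.05,-0.03,0,0,0,0,0]}'
python3 -c "
from h import *; o,p,R=st()"
```

```text
time_s: 31.42
tool_pos: [0.6301, 0.1123, 0.1106]
tool_rot: [0.1, 61.2, 26.7]
force: [-0.5, -0.0, -0.0]
grip_width: 0.0788
t 31.43 p [0.6301 0.1123 0.1106] r 0.64 lean 28.8 leandir(horiz x) 26.7 jaw yaw 116.6 jaw z 0.001 z [0.78 0.39 0.48] w 0.0788 F [-0.5 -0.  -0. ]
q [ 17.4   6.6 -25.6 117.2 -12.6  30.2 118.5] grasp pt [0.622  0.1082 0.127 ]
```

```bash

python3 -m pendant '{"xyz":[[0.008,0.004,-0.01],[0.008,0.004,-0.01],[0.006,0.003,-0.01],[0.004,0.002,0],[0,0,0]],"turn":[0.12,0.12,0.12,0.08,0]}'
python3 -c "
from h import *; o,p,R=st()"
```

```text
time_s: 32.05
tool_pos: [0.6533, 0.1242, 0.0798]
tool_rot: [0.2, 61.3, 52.7]
force: [0.2, -0.1, 0.9]
grip_width: 0.0784
t 32.05 p [0.6533 0.1242 0.0798] r 0.665 lean 28.7 leandir(horiz x) 52.7 jaw yaw 142.6 jaw z 0.001 z [0.53 0.7  0.48] w 0.0784 F [ 0.2 -0.1  0.9]
q [ 27.7  19.  -32.8 108.5 -19.1  38.2 153.8] grasp pt [0.6479 0.1171 0.0962]
```

```bash

python3 -m pendant '{"xyz":[[0.003,0.001,-0.014],[0.003,0.001,-0.014],[0,0.001,-0.012],[0,0,0]],"turn":[0,0,0,0]}'
python3 -c "
from h import *; o,p,R=st();print((np.array([.659,.127,.0275])-p).round(4))
A=read_camera('wrist')[:,:,::-1]
cv2.imwrite('pics/w12z.png',cv2.resize(A[130:310,130:390],None,fx=3,fy=3,interpolation=cv2.INTER_CUBIC))"
```

```text
time_s: 32.55
tool_pos: [0.6567, 0.1279, 0.0359]
tool_rot: [0.3, 61.5, 52.8]
force: [-0.2, -0.8, -1.3]
grip_width: 0.0785
t 32.55 p [0.6567 0.1279 0.0359] r 0.669 lean 28.5 leandir(horiz x) 52.8 jaw yaw 142.6 jaw z 0.002 z [0.53 0.7  0.48] w 0.0785 F [-0.2 -0.8 -1.3]
q [ 26.9  23.3 -32.9 109.4 -17.3  33.5 153.8] grasp pt [0.6513 0.1208 0.0524]
[ 0.0023 -0.0009 -0.0084]
```

View pics/w12z.png

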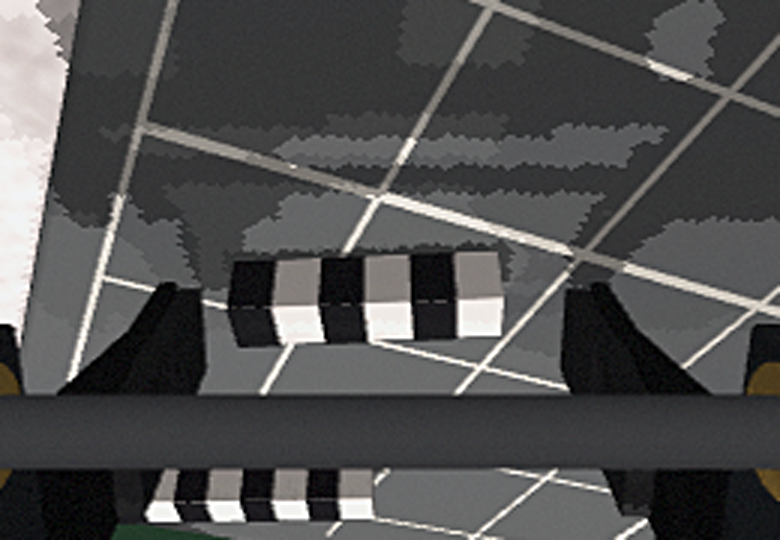

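```bash

python3 -m pendant '{"xyz":[[0.003,-0.0015,-0.005],[0.0025,-0.0015,-0.005],[0,0,0]],"turn":[0,0,0]}'
python3 -m pendant '{"xyz":[[0,0,0],[0,0,0],[0,0,0],[0,0,0]],"turn":[0,0,0,0]}' 0 12
python3 -c "
from h import *; o,p,R=st()
A=read_camera('wrist')[:,:,::-1]
cv2.imwrite('pics/w13z.png',cv2.resize(A[130:310,130:390],None,fx=3,fy=3,interpolation=cv2.INTER_CUBIC))"
```

```text
time_s: 32.98
tool_pos: [0.6641, 0.1246, 0.027]
tool_rot: [-0.1, 61.4, 52.5]
force: [-0.7, 0.5, 0.1]
grip_width: 0.0783
time_s: 33.48
tool_pos: [0.6642, 0.1246, 0.0275]
tool_rot: [-0.1, 61.3, 52.5]
force: [-0.0, -0.0, -0.5]
grip_width: 0.0598
t 33.48 p [0.6642 0.1246 0.0275] r 0.676 lean 28.7 leandir(horiz x) 52.5 jaw yaw 142.6 jaw z -0.001 z [0.53 0.7  0.48] w 0.0598 F [-0.  -0.  -0.5]
q [ 27.2  24.8 -33.  108.7 -16.3  32.6 153.8] grasp pt [0.6588 0.1175 0.0439]
```

View pics/w13z.png

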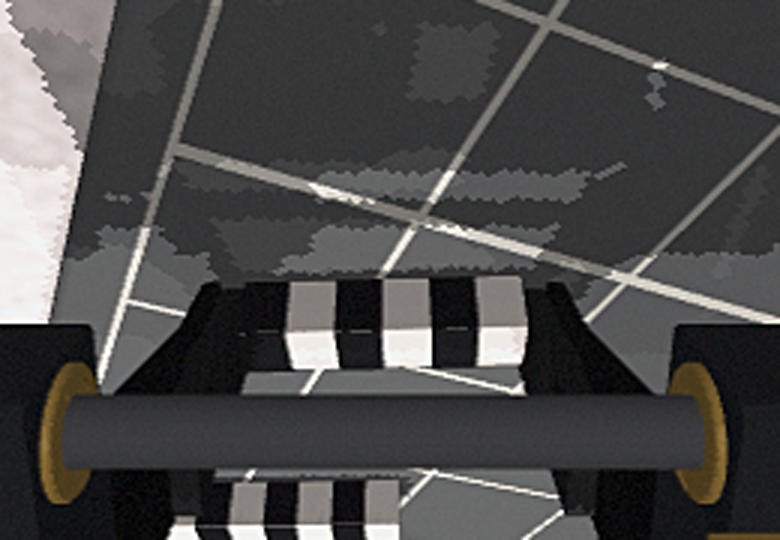

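```bash

python3 -m pendant '{"xyz":[[0,0,0.02],[-0.01,0,0.03],[-0.025,0.002,0.01],[-0.03,0.004,0],[-0.03,0.004,0],[-0.03,0.006,0],[-0.02,0.006,0],[0,0,0]],"turn":[0,-0.04,-0.08,-0.08,-0.08,-0.08,-0.04,0]}'
python3 -c "
from h import *; o,p,R=st()"
```

```text
time_s: 34.52
tool_pos: [0.5197, 0.1487, 0.1005]
tool_rot: [-1.2, 60.7, 27.8]
force: [0.2, 0.6, 0.1]
grip_width: 0.0596
t 34.52 p [0.5197 0.1487 0.1005] r 0.541 lean 29.3 leandir(horiz x) 27.8 jaw yaw 118.9 jaw z -0.011 z [0.76 0.43 0.49] w 0.0596 F [0.2 0.6 0.1]
q [ 25.2  -7.1 -37.2 130.5 -24.7  28.6 125.2] grasp pt [0.5116 0.1444 0.1168]
```

Good. Next comes the sideways move to a point in front of the specimen.

```bash

python3 -m pendant '{"xyz":[[-0.006,0.012,-0.005],[-0.006,0.014,-0.01],[-0.004,0.012,-0.01],[-0.002,0.006,-0.01],[0,0,0]],"turn":[0.01,0,0,0,0]}'
python3 -c "
from h import *; o,p,R=st();print((np.array([.5306,.2152,.0275])-p).round(4))
A=read_camera('wrist')[:,:,::-1]
cv2.imwrite('pics/w14z.png',cv2.resize(A[80:310,130:390],None,fx=3,fy=2.6,interpolation=cv2.INTER_CUBIC))"
```

```text
time_s: 35.15
tool_pos: [0.5048, 0.197, 0.0675]
tool_rot: [-1.0, 60.3, 28.7]
force: [0.4, -0.2, 0.3]
grip_width: 0.0602
t 35.15 p [0.5048 0.197  0.0675] r 0.542 lean 29.7 leandir(horiz x) 28.7 jaw yaw 119.6 jaw z -0.009 z [0.75 0.43 0.49] w 0.0602 F [ 0.4 -0.2  0.3]
q [ 24.1  -3.6 -44.3 132.5 -17.8  21.5 113.9] grasp pt [0.4967 0.1925 0.0838]
[ 0.0258  0.0182 -0.04  ]
```

View pics/w14z.png

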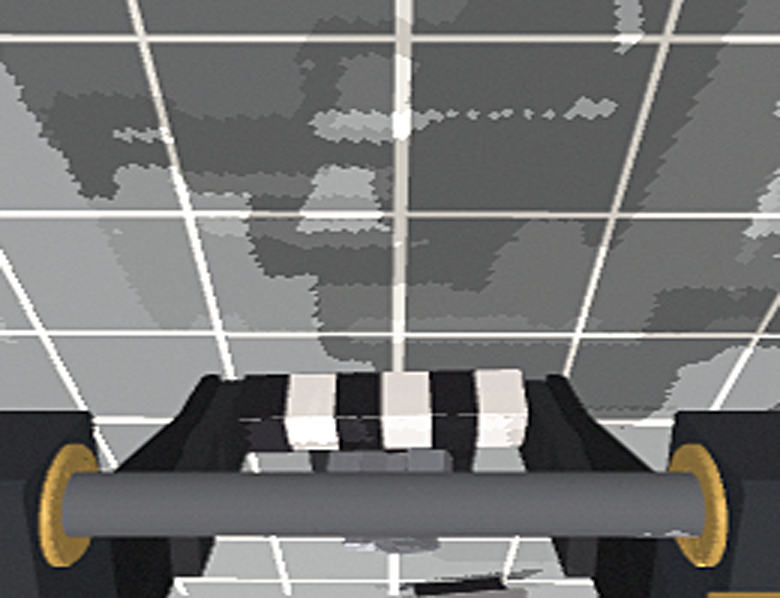

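```bash

python3 -m pendant '{"xyz":[[0.004,0.004,-0.012],[0.006,0.005,-0.012],[0.006,0.004,-0.004],[0,0,0]],"turn":[0.003,0,0,0]}'
python3 -c "
from h import *; o,p,R=st();print((np.array([.5306,.2152,.0275])-p).round(4))"
```

```text
time_s: 35.7
tool_pos: [0.5256, 0.2091, 0.0419]
tool_rot: [-1.1, 60.1, 28.6]
force: [-0.5, -0.2, -1.0]
grip_width: 0.0597
t 35.7 p [0.5256 0.2091 0.0419] r 0.566 lean 29.9 leandir(horiz x) 28.6 jaw yaw 119.6 jaw z -0.009 z [0.75 0.43 0.5 ] w 0.0597 F [-0.5 -0.2 -1. ]
q [ 22.9   4.  -45.4 130.9  -2.1  16.5  99.8] grasp pt [0.5174 0.2046 0.0581]
[ 0.005   0.0061 -0.0144]
```

```bash

python3 -m pendant '{"xyz":[[0.001,0.003,-0.006],[0.0005,0.002,-0.003],[0,0,0]],"turn":[0.003,0,0]}'
python3 -c "
from h import *; o,p,R=st();print((np.array([.5306,.2152,.0275])-p).round(4))
A=read_camera('wrist')[:,:,::-1]
cv2.imwrite('pics/w15z.png',cv2.resize(A[80:310,130:390],None,fx=3,fy=2.6,interpolation=cv2.INTER_CUBIC))
B=read_camera('scene')[:,:,::-1]
cv2.imwrite('pics/c15z.png',cv2.resize(B[195:315,255:375],None,fx=5,fy=5,interpolation=cv2.INTER_CUBIC))"
```

```text
time_s: 36.08
tool_pos: [0.5283, 0.2132, 0.034]
tool_rot: [-1.2, 60.0, 28.6]
force: [0.9, 0.5, -0.9]
grip_width: 0.0597
t 36.08 p [0.5283 0.2132 0.034 ] r 0.57 lean 30.0 leandir(horiz x) 28.6 jaw yaw 119.6 jaw z -0.01 z [0.75 0.43 0.5 ] w 0.0597 F [ 0.9  0.5 -0.9]
q [ 20.7   5.6 -44.  130.8   2.5  15.3  95.4] grasp pt [0.5201 0.2088 0.0501]
[ 0.0023  0.002  -0.0065]
```

View pics/w15z.png

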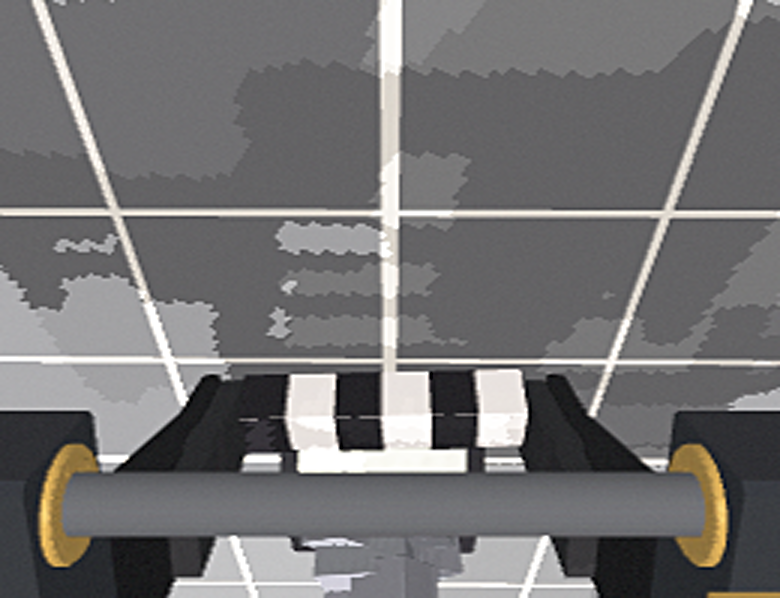

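View pics/c15z.png

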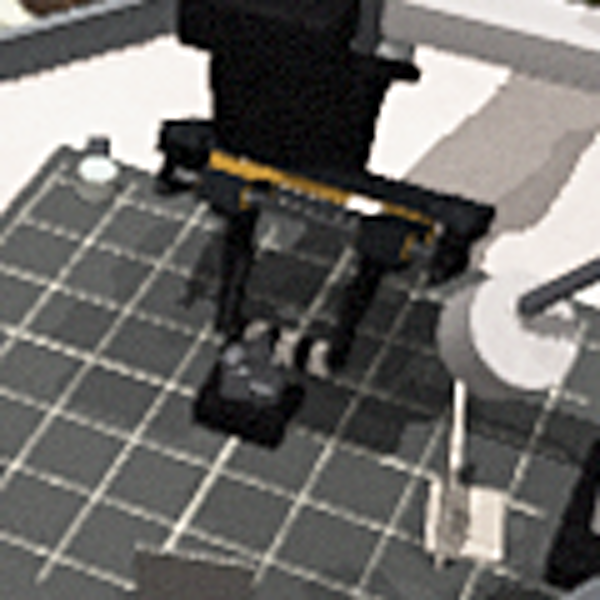

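```bash

python3 -m pendant '{"xyz":[[0.0015,0.001,-0.004],[0.0005,0.0003,-0.003],[0,0,0]],"turn":[0.003,0,0]}'
python3 -c "
from h import *; o,p,R=st()
A=read_camera('wrist')[:,:,::-1]
cv2.imwrite('pics/w16z.png',cv2.resize(A[80:310,130:390],None,fx=3,fy=2.6,interpolation=cv2.INTER_CUBIC))"
```

```text
time_s: 36.55
tool_pos: [0.5311, 0.2143, 0.0274]
tool_rot: [-1.3, 59.9, 28.7]
force: [-1.8, -2.1, 1.6]
grip_width: 0.06
t 36.55 p [0.5311 0.2143 0.0274] r 0.573 lean 30.1 leandir(horiz x) 28.7 jaw yaw 119.8 jaw z -0.011 z [0.75 0.43 0.5 ] w 0.06 F [-1.8 -2.1  1.6]
q [ 19.2   6.9 -42.7 130.7   5.4  14.3  93. ] grasp pt [0.5229 0.2098 0.0436]
```

View pics/w16z.png

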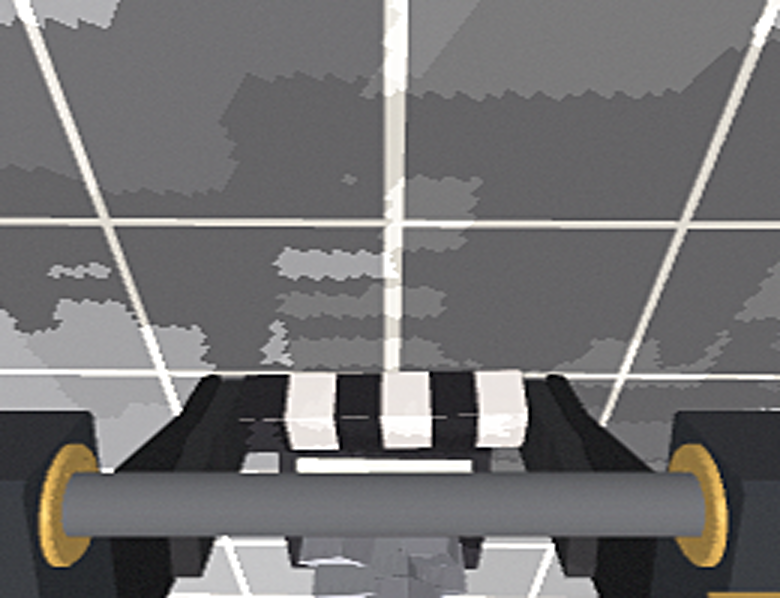

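```bash

python3 -m pendant '{"xyz":[[0,0,-0.0005],[0,0,0]],"turn":[0,0]}' 0 4
python3 -m pendant '{"xyz":[[0,0,0],[0,0,0],[0,0,0]],"turn":[0,0,0]}' 0.8 10
python3 -c "
from h import *; o,p,R=st()
A=read_camera('wrist')[:,:,::-1]
cv2.imwrite('pics/w17z.png',cv2.resize(A[80:310,130:390],None,fx=3,fy=2.6,interpolation=cv2.INTER_CUBIC))"
```

```text
time_s: 36.85
tool_pos: [0.5312, 0.2143, 0.0271]
tool_rot: [-1.3, 59.9, 28.6]
force: [-0.5, -0.5, 0.7]
grip_width: 0.0603
time_s: 37.22
tool_pos: [0.531, 0.2143, 0.0269]
tool_rot: [-1.3, 59.9, 28.7]
force: [0.1, 0.2, 0.8]
grip_width: 0.069
t 37.23 p [0.531  0.2143 0.0269] r 0.573 lean 30.1 leandir(horiz x) 28.7 jaw yaw 119.8 jaw z -0.011 z [0.75 0.43 0.5 ] w 0.069 F [0.1 0.2 0.8]
q [ 19.1   6.9 -42.6 130.8   5.6  14.2  92.9] grasp pt [0.5227 0.2098 0.043 ]
```

View pics/w17z.png

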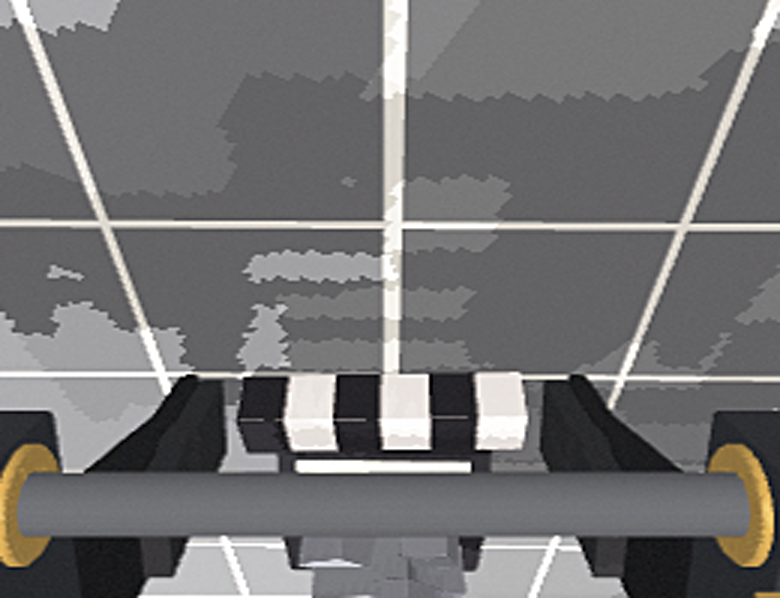

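Both ends are free. I'll retreat back along the tool axis and inspect.

```bash

python3 -m pendant '{"xyz":[[-0.005,-0.003,0.01],[-0.01,-0.006,0.02],[-0.012,-0.007,0.024],[-0.012,-0.007,0.024],[-0.012,-0.007,0.024],[0,0,0],[0,0,0]],"turn":[0,0,0,0,0,0,0]}'
python3 -c "
from h import *; o,p,R=st()
A=read_camera('wrist')[:,:,::-1]
cv2.imwrite('pics/w18.png',A)
cv2.imwrite('pics/w18z.png',cv2.resize(A[130:240,200:320],None,fx=6,fy=6,interpolation=cv2.INTER_CUBIC))
B=read_camera('scene')[:,:,::-1]
cv2.imwrite('pics/c18z.png',cv2.resize(B[155:335,205:395],None,fx=4,fy=3.3,interpolation=cv2.INTER_CUBIC))
for n in ('scene','wrist'):
 for k in ['cubes','label_edge','scale_bar','loupe','long_bar','prism','kidney']:
    for d in pinpoint(n,k)[:1]: print(n,k,round(d['score'],2),tow(n,d['at']).round(4))"
```

```text
time_s: 38.15
tool_pos: [0.4771, 0.1843, 0.1293]
tool_rot: [-0.9, 60.0, 29.1]
force: [0.7, -1.7, -0.3]
grip_width: 0.0698
t 38.15 p [0.4771 0.1843 0.1293] r 0.512 lean 30.0 leandir(horiz x) 29.1 jaw yaw 119.9 jaw z -0.008 z [0.75 0.43 0.5 ] w 0.0698 F [ 0.7 -1.7 -0.3]
q [ 26.  -17.1 -41.2 132.8 -31.9  34.2 125.8] grasp pt [0.469  0.1798 0.1455]
scene cubes 0.57 [0.5674 0.2343 0.0244]
scene label_edge 0.74 [ 0.1963 -0.3182  0.0039]
scene scale_bar 0.47 [0.528  0.2138 0.0195]
scene loupe 0.58 [0.5208 0.0201 0.0226]
scene long_bar 0.56 [0.7575 0.1732 0.0231]
scene kidney 0.65 [ 0.5123 -0.3799  0.0093]
wrist cubes 0.93 [0.5632 0.2317 0.023 ]
wrist label_edge 0.96 [0.5448 0.2193 0.0205]
wrist scale_bar 0.63 [0.5329 0.2126 0.0175]
wrist loupe 0.65 [0.522  0.0146 0.021 ]
```

View pics/w18z.png

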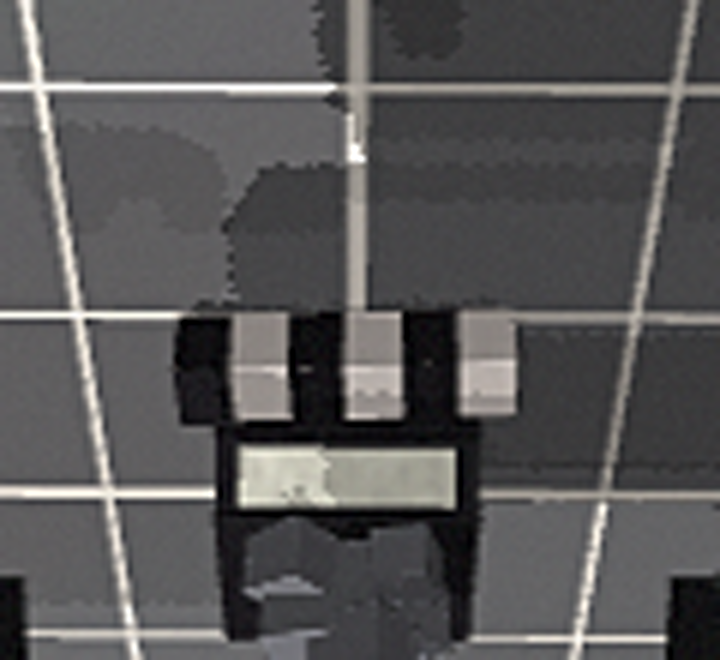

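View pics/c18z.png

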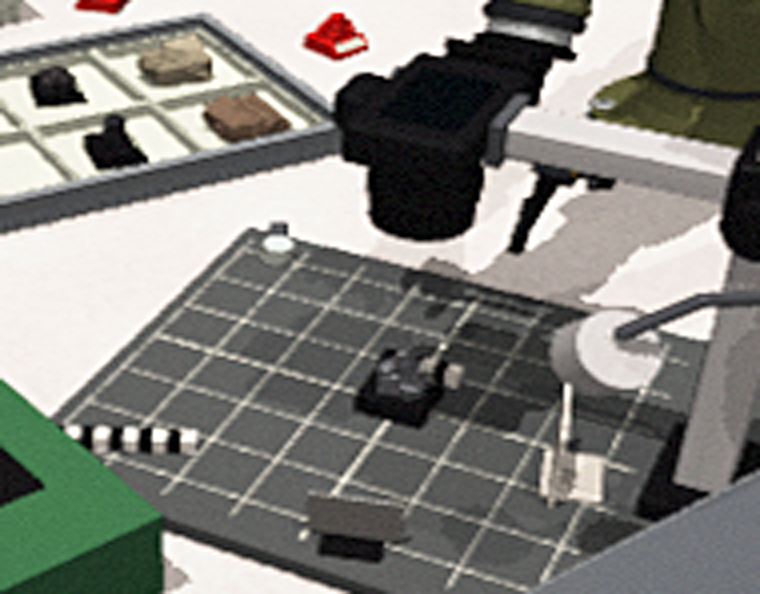

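```bash
python3 - <<'E'
from h import *
Z=lambda u,v,z=.02:wray((u/6+200,v/6+130),z)
A=np.array([.567,.237,.02]); w=np.radians(29.9); M=np.array([[np.cos(w),np.sin(w),0],[-np.sin(w),np.cos(w),0],[0,0,1]])
S=lambda p:(M@(p-A)).round(4)
for n,p in dict(row50=Z(357,90),row50b=Z(80,317),row50bR=Z(637,318),row0L=Z(105,493),barfl=Z(178,312),barfr=Z(517,310),bartL=Z(182,422,.034),bartR=Z(515,418,.034),bl=Z(230,640,.04),br=Z(467,640,.04),bevL=Z(218,515,.04),bevR=Z(480,513,.04)).items(): print(n,S(p))
E
```

```text
row50 [-0.0978 -0.0001 -0.    ]
row50b [-0.0474 -0.05    0.    ]
row50bR [-0.0474  0.0507 -0.    ]
row0L [ 0.0028 -0.051  -0.    ]
barfl [-0.0487 -0.0322 -0.    ]
barfr [-0.0494  0.0289 -0.    ]
bartL [-0.0346 -0.0315  0.014 ]
bartR [-0.0359  0.0286  0.014 ]
bl [ 0.0258 -0.0257  0.02  ]
br [0.0255 0.023  0.02  ]
bevL [-0.0152 -0.0257  0.02  ]
bevR [-0.0161  0.0232  0.02  ]
```

```bash
python3 -c "
from cell import sign_off; print(sign_off())"
```

```text
the job is handed in; nothing more can be done
None
```

I handed the job in at about 38 s of the 58 s allowed. Sign-off gives no verdict, so the results below are my own measurements from the images.

**What I did**
- **Tool lean:** the rows have no lean command, so I drove the arm against its joint limits in free space until the tool leaned. It was about 38–45° for the specimen and 30° for the bar, with the jaw level to about 1° whenever it gripped or set down.
- **Specimen:** I gripped the cube specimen by its base sides, lowered it under the lens until it pressed on the board, and released it.
- **Scale bar:** I gripped the short bar over its ends, lowered it onto the board in front of the label edge, released it and backed off.

**Last checks against the board grid in the wrist picture**

| Check | Measured | Limit |
|---|---|---|
| Specimen centre from the aim point | 2–3 mm | 12 mm |
| Specimen squareness | within about 1° | 8° |
| Bar centre in front of the label edge | about 17 mm (about 1 cm gap) | 10–24 mm |
| Bar off-centre on the base | under 1 mm | 10 mm |
| Bar parallel to the label edge | about 1° | 8° |

In the last scene picture everything else it shows looks where it was, and the gripper was clear.

**What disagreed or went less smoothly**
- **Stand yaw:** I measured 29.9° (0.52 rad), above the stated 0.45 rad. Both fixed cameras and the wrist view agreed, so I used the measured value.
- **Bar start angle:** it was about 27° off the stand's y axis, against a stated maximum of 0.35 rad (20°).
- **Wrist readings:** they were 2–3 mm off the grid, which I corrected for.
- **Joint limits:** the arm sat at its joint limits during the lean manoeuvres and while setting the specimen down. The specimen was pressed onto the board with about 14 N before release.

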